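# Stand the rinsed grilling boards in the drying rack and clip them against the wind

## Task

It is windy, so move every cedar board from the white caddy into the dark wooden drying rack, one to a slot, upright and fully down, and put one black spring clip on each board so that its jaws close over the board's front edge and the slot's steel stay together. Lay any clip left over flat inside the grey tray. Leave the ramekin and the shaker where they are.

Things in the scene. Friction and masses are not known exactly. Their poses are not given: they have to be found in the camera images.
- board1: flat cedar grilling board, light wood, 90 mm wide (its x) x 12 mm thick (its y) x 130 mm tall (its z), 80 g; starts upright in a slot of the white caddy; origin at the centre of its underside. Two or three of the boards are there (None if absent)
- board2: flat cedar grilling board, light wood, 90 mm wide (its x) x 12 mm thick (its y) x 130 mm tall (its z), 80 g; starts upright in a slot of the white caddy; origin at the centre of its underside. Two or three of the boards are there (None if absent)
- board3: flat cedar grilling board, light wood, 90 mm wide (its x) x 12 mm thick (its y) x 130 mm tall (its z), 80 g; starts upright in a slot of the white caddy; origin at the centre of its underside. Two or three of the boards are there (None if absent)
- clip1: black spring clip, like a big clothes peg, lying on its side: 125 mm long, 30 mm high, 70 g. Origin: underside of its round steel pivot; z = pivot axis (up). +x points to the jaw tips, 60 mm ahead of the pivot; the two handles end 65 mm behind it. At 46 mm behind the pivot the closed handles are 58 mm over their outsides (70 mm at their ends); squeezing them opens the jaws, letting go shuts them
- clip1_l (a joint): turn of clip1's left (+y) arm about the pivot, rad. 0: closed, empty. 0.31: squeezed (about 14 N) to the stop, handles parallel and 30 mm over their outsides, jaws open 39 mm at the tips and 29 mm halfway back. About 0.13 to 0.16: closed (about 8 N) on a board and stay together; 0.07 on a board alone; 0.01 on a stay alone. Jaws are 7 mm thick, flat inside
- clip1_r (a joint): the same for clip1's right (-y) arm
- clip2: black spring clip, like a big clothes peg, lying on its side: 125 mm long, 30 mm high, 70 g. Origin: underside of its round steel pivot; z = pivot axis (up). +x points to the jaw tips, 60 mm ahead of the pivot; the two handles end 65 mm behind it. At 46 mm behind the pivot the closed handles are 58 mm over their outsides (70 mm at their ends); squeezing them opens the jaws, letting go shuts them
- clip2_l (a joint): turn of clip2's left (+y) arm about the pivot, rad. 0: closed, empty. 0.31: squeezed (about 14 N) to the stop, handles parallel and 30 mm over their outsides, jaws open 39 mm at the tips and 29 mm halfway back. About 0.13 to 0.16: closed (about 8 N) on a board and stay together; 0.07 on a board alone; 0.01 on a stay alone. Jaws are 7 mm thick, flat inside
- clip2_r (a joint): the same for clip2's right (-y) arm
- clip3: black spring clip, like a big clothes peg, lying on its side: 125 mm long, 30 mm high, 70 g. Origin: underside of its round steel pivot; z = pivot axis (up). +x points to the jaw tips, 60 mm ahead of the pivot; the two handles end 65 mm behind it. At 46 mm behind the pivot the closed handles are 58 mm over their outsides (70 mm at their ends); squeezing them opens the jaws, letting go shuts them
- clip3_l (a joint): turn of clip3's left (+y) arm about the pivot, rad. 0: closed, empty. 0.31: squeezed (about 14 N) to the stop, handles parallel and 30 mm over their outsides, jaws open 39 mm at the tips and 29 mm halfway back. About 0.13 to 0.16: closed (about 8 N) on a board and stay together; 0.07 on a board alone; 0.01 on a stay alone. Jaws are 7 mm thick, flat inside
- clip3_r (a joint): the same for clip3's right (-y) arm
- rack: drying rack, fixed: dark wood block 124 mm (x) x 264 mm (y) x 30 mm high, with three open-topped slots 95 mm apart along y, each 94 mm long (x), 15 mm wide (y), 22 mm deep, and beside the front (-x, robot side) end of each slot, on its +y side, an upright flat steel stay whose top is 98 mm above the rack's underside. Origin: centre of the underside
- slot1 (a point): middle of the floor of rack slot 1 (+y end), 8 mm above the rack's underside; axes as the rack's. In them its steel stay spans x = -45 to -20 mm and y = 7.5 to 13.5 mm and rises to z = 90 mm; a seated board spans x = -45 to 45, y = -6 to 6 mm (1.5 mm play)
- slot2 (a point): middle of the floor of rack slot 2 (middle), 8 mm above the rack's underside; axes as the rack's. In them its steel stay spans x = -45 to -20 mm and y = 7.5 to 13.5 mm and rises to z = 90 mm; a seated board spans x = -45 to 45, y = -6 to 6 mm (1.5 mm play)
- slot3 (a point): middle of the floor of rack slot 3 (-y end), 8 mm above the rack's underside; axes as the rack's. In them its steel stay spans x = -45 to -20 mm and y = 7.5 to 13.5 mm and rises to z = 90 mm; a seated board spans x = -45 to 45, y = -6 to 6 mm (1.5 mm play)
- caddy: rinsing caddy, fixed: white plastic block 124 x 168 x 46 mm with three slots 55 mm apart along its y, each 96 x 17 mm and 40 mm deep, in which the boards start; origin at the centre of the underside
- tray: grey plastic tray with its lid off, fixed: 210 mm (x) x 170 mm (y) x 36 mm high, open on top, walls and floor about 4 mm; origin at the centre of the underside
- ramekin: white ceramic ramekin, 84 mm across, 48 mm high (bystander); origin under its centre
- shaker: stainless shaker with a turning-knob top, 60 mm across, 120 mm high (bystander); origin under its centre
Mind the look-alikes: they are no part of the job. What is shaped like the clip2 but pink is not meant.

How it is judged:
At the end, for the whole second after the job is handed in: Each board stands in a slot (within 8 mm, underside within 5 mm of its floor, tilt < 0.12 rad), gripped with a stay by exactly one clip (over 1 N on both, arms over 0.1 rad, clip z over 20 mm); other clips flat in the tray (tilt < 0.2, under 20 mm up); all still (((horizontal distance between board1 and slot1 below 0.008 m and z of board1 in the frame of slot1 below 0.005 m and angle between board1's own z axis and vertical below 0.12 rad) or (horizontal distance between board1 and slot2 below 0.008 m and z of board1 in the frame of slot2 below 0.005 m and angle between board1's own z axis and vertical below 0.12 rad) or (horizontal distance between board1 and slot3 below 0.008 m and z of board1 in the frame of slot3 below 0.005 m and angle between board1's own z axis and vertical below 0.12 rad)) and ((contact force between clip1 and board1 above 1 N and contact force between clip1 and rack above 1 N and value of joint each of clip1_l, clip1_r above 0.1 rad and height (world z) of clip1 above 0.02 m) or (contact force between clip2 and board1 above 1 N and contact force between clip2 and rack above 1 N and value of joint each of clip2_l, clip2_r above 0.1 rad and height (world z) of clip2 above 0.02 m) or (contact force between clip3 and board1 above 1 N and contact force between clip3 and rack above 1 N and value of joint each of clip3_l, clip3_r above 0.1 rad and height (world z) of clip3 above 0.02 m)) and linear speed of each of board1, board2, board3, clip1, clip2, clip3 below 0.02 m/s and not (contact force between each of clip1, clip2 and board1 above 1 N) and not (contact force between each of clip1, clip3 and board1 above 1 N) and not (contact force between each of clip2, clip3 and board1 above 1 N) and ((horizontal distance between board2 and slot1 below 0.008 m and z of board2 in the frame of slot1 below 0.005 m and angle between board2's own z axis and vertical below 0.12 rad) or (horizontal distance between board2 and slot2 below 0.008 m and z of board2 in the frame of slot2 below 0.005 m and angle between board2's own z axis and vertical below 0.12 rad) or (horizontal distance between board2 and slot3 below 0.008 m and z of board2 in the frame of slot3 below 0.005 m and angle between board2's own z axis and vertical below 0.12 rad)) and ((contact force between clip1 and board2 above 1 N and contact force between clip1 and rack above 1 N and value of joint each of clip1_l, clip1_r above 0.1 rad and height (world z) of clip1 above 0.02 m) or (contact force between clip2 and board2 above 1 N and contact force between clip2 and rack above 1 N and value of joint each of clip2_l, clip2_r above 0.1 rad and height (world z) of clip2 above 0.02 m) or (contact force between clip3 and board2 above 1 N and contact force between clip3 and rack above 1 N and value of joint each of clip3_l, clip3_r above 0.1 rad and height (world z) of clip3 above 0.02 m)) and not (contact force between each of clip1, clip2 and board2 above 1 N) and not (contact force between each of clip1, clip3 and board2 above 1 N) and not (contact force between each of clip2, clip3 and board2 above 1 N) and ((horizontal distance between board3 and slot1 below 0.008 m and z of board3 in the frame of slot1 below 0.005 m and angle between board3's own z axis and vertical below 0.12 rad) or (horizontal distance between board3 and slot2 below 0.008 m and z of board3 in the frame of slot2 below 0.005 m and angle between board3's own z axis and vertical below 0.12 rad) or (horizontal distance between board3 and slot3 below 0.008 m and z of board3 in the frame of slot3 below 0.005 m and angle between board3's own z axis and vertical below 0.12 rad)) and ((contact force between clip1 and board3 above 1 N and contact force between clip1 and rack above 1 N and value of joint each of clip1_l, clip1_r above 0.1 rad and height (world z) of clip1 above 0.02 m) or (contact force between clip2 and board3 above 1 N and contact force between clip2 and rack above 1 N and value of joint each of clip2_l, clip2_r above 0.1 rad and height (world z) of clip2 above 0.02 m) or (contact force between clip3 and board3 above 1 N and contact force between clip3 and rack above 1 N and value of joint each of clip3_l, clip3_r above 0.1 rad and height (world z) of clip3 above 0.02 m)) and not (contact force between each of clip1, clip2 and board3 above 1 N) and not (contact force between each of clip1, clip3 and board3 above 1 N) and not (contact force between each of clip2, clip3 and board3 above 1 N) and ((contact force between clip1 and rack above 1 N and value of joint each of clip1_l, clip1_r above 0.1 rad and height (world z) of clip1 above 0.02 m) or (x of clip1 in the frame of tray between -0.095 and 0.095 m and y of clip1 in the frame of tray between -0.078 and 0.078 m and z of clip1 in the frame of tray below 0.02 m and angle between clip1's own z axis and vertical below 0.2 rad)) and ((contact force between clip2 and rack above 1 N and value of joint each of clip2_l, clip2_r above 0.1 rad and height (world z) of clip2 above 0.02 m) or (x of clip2 in the frame of tray between -0.095 and 0.095 m and y of clip2 in the frame of tray between -0.078 and 0.078 m and z of clip2 in the frame of tray below 0.02 m and angle between clip2's own z axis and vertical below 0.2 rad)) and ((contact force between clip3 and rack above 1 N and value of joint each of clip3_l, clip3_r above 0.1 rad and height (world z) of clip3 above 0.02 m) or (x of clip3 in the frame of tray between -0.095 and 0.095 m and y of clip3 in the frame of tray between -0.078 and 0.078 m and z of clip3 in the frame of tray below 0.02 m and angle between clip3's own z axis and vertical below 0.2 rad))); the robot touches nothing.
It fails at once if the ramekin is pushed aside (over 25 mm) or tipped (distance of ramekin from where it was at the start of the episode above 0.025 m or angle between ramekin's own z axis and vertical above 0.35 rad).
It fails at once if the shaker is pushed aside (over 25 mm) or tipped (distance of shaker from where it was at the start of the episode above 0.025 m or angle between shaker's own z axis and vertical above 0.35 rad).
Of board1, board2, board3 only 2 to 3 are there at a start; the rules pass over those that are not, and their reading is None.
At some moment in a run one of clip1, clip2, clip3 may be knocked a few centimetres aside while the robot is not near it.
It also fails if it takes over 208 s, if anything falls off the work surface, if the arm or the gripper's body presses on something with over 40 N, if the wrist force passes 120 N, or if a joint passes its speed limit or range.

## Robot

A 7-joint arm with a two-finger parallel gripper is mounted at the origin on the work surface. World frame = base frame: x ahead of the robot, y to its left, z up, the work surface at z = 0. Lengths are in m, angles in rad, forces in N, time in s.
With the tool pointing down it reaches from about 0.35 to 0.9 m from the base axis. Payload 7.2 kg.
Tool frame: the origin (TCP) lies at the very end of the fingers, on their centre line; the grasp point (between the pads) lies 19 mm behind it (ctrl.hold_point_z is the distance from the TCP to the grasp point, in m); z points along the fingers, y is the direction in which the jaws open and shut (so a half turn about z gives the same grasp; the last joint's range is limited). The gripper opens to 85 mm and grips with 20 to 120 N. Pads are 22 mm wide; open, the fingers measure 114 mm over their backs; the gripper's body (76 mm by 85 mm) begins 54 mm behind the grasp point. The pads swing forward as they close: fully open they stand 13 mm farther back than shut.
Start: joints at [-1.341, 0.411, -0.013, 1.596, 0.006, 1.134, -0.082], TCP at [0.183, 0.597, 0.231] pointing down, gripper open.
Joint ranges: [-2.95, 2.95], [-0.29, 1.99], [-1.47, 1.44], [0.14, 2.54], [-1.03, 4.17], [0.13, 1.85], [-2.86, 2.86]. Speed limits (rad/s): [2.39, 2.39, 3.01, 3.01, 3.14, 3.14, 3.14].

## Interface

Orientations are given as a rotation vector (axis times angle).
In Python, from plant import ctrl gives the robot as it stands.
- The arm moves only by the tool step_arm, never from a script. Its argument "motion" is a list of rows, each a list of 5 numbers: the shift along the world's x, y, z in mm, then the turn about the world's z in degrees, then the closure, from 0 (fully open) to 1 (shut). A call has 1 to 8 rows; each row is the pose to reach, as a shift and turn from the pose measured when the call began; what a row does not reach only later rows make up. A row lasts 1/10 s, in which the tool goes at most 50 mm and 8.59 degrees, less where a joint would pass 70% of its speed; a pose out of reach is approached as far as the arm can. A call with a gripper value outside its range is refused whole. The fingers move at their own pace and stop on an object; "grip_force" is the grip in N (left out, the last holds). Time passes only in rows, so rows that repeat a pose let the fingers close. It gives the time, the measured TCP pose, the force and the opening at its end, in the units of the state.
- ctrl.read_state(): the state, without advancing time (a new reading comes with each control period).
- ctrl.capture(name): name is "scene" or "top" or "wrist"; returns a dict with "image" (420x560x3 uint8, red, green, blue), "K" (3x3 intrinsics, pixels), "origin" and "rotation" of the camera in the world. Camera axes: x right, y down, z forward; pixel columns grow to the right and rows downward; lengths in m; the calibration is good to about 2 mm. A picture is of the moment at which its call begins. There is no depth.
- ctrl.sign_off(): hands the job in, once; it reports no verdict.
The state is a dict: "time": time; "joints": joint angles; "dq": joint speeds; "joint_torque": joint torques, N m; "ee_pos": TCP position; "orientation": TCP orientation; "contact_force": force on the tool from outside, world axes, zero at the start; "wrist_torque": the same for the moment, N m; "opening": opening from 0.0 (shut) to 1.0 (fully open).
Only numpy, scipy, OpenCV 4.12 (cv2) and the standard library are available. Lean on these libraries where they do the work, as an engineer would, in place of code of your own. Each camera call takes 0.05 s, during which the arm holds its last target.

## Working session

There is one attempt and no reset: what is moved stays moved. The work goes in short steps, Python scripts to look and compute and a tool call to move; the robot and the scene stay as the last step left them, time stands still between calls to the robot, and variables do not carry over. Pictures are saved under pics/ and viewed, and the job is handed in when it is done.

Besides the shell and the picture viewer there is one more tool, called after "Request:" as name(argument=value, ...), one argument or row to a line, values as JSON. step_arm: Moves the arm, as the interface text tells. Its arguments: {"type":"object","properties":{"motion":{"type":"array","items":{"type":"array","items":{"type":"number"}}},"grip_force":{"type":"number"}},"required":["motion"]}

```bash
ls; mkdir -p pics
python3 - <<'E'
from plant import ctrl
import cv2
for n in ["scene","top","wrist"]:
    c=ctrl.capture(n); cv2.imwrite(f"pics/{n}0.png",c["image"][:,:,::-1]); print(n,c["K"],c["origin"],c["rotation"])
print(ctrl.read_state(), ctrl.hold_point_z)
E
```

```text
pics
scene [[429.03815058   0.         282.5832426 ]
 [  0.         429.03815058 206.79535656]
 [  0.           0.           1.        ]] [ 1.33772454 -0.25470027  0.92937101] [-1.97258182 -1.43005613  0.57977388]
top [[494.87898975   0.         279.01567512]
 [  0.         494.87898975 208.27531149]
 [  0.           0.           1.        ]] [0.34067612 0.03443477 1.41125687] [-2.1708864   2.17336745 -0.13260769]
wrist [[337.08704046   0.         277.41644381]
 [  0.         337.08704046 217.47609538]
 [  0.           0.           1.        ]] [0.11861078 0.61645014 0.37258435] [2.34404877 1.73339231 0.23016535]
{'time': 0.15, 'joints': array([-1.34119773,  0.41172384, -0.01272261,  1.59685519,  0.00558223,
        1.13429076, -0.08223914]), 'dq': array([ 0.00125552, -0.00208949, -0.00056132, -0.00238374, -0.00164279,
        0.00129287, -0.00128071]), 'joint_torque': array([ 1.92500709e-03, -6.01032257e+01,  6.83030058e-01, -2.99648809e+01,
        1.38976128e-02,  7.79161637e-03, -2.85900745e-05]), 'ee_pos': array([0.18329338, 0.59711903, 0.23064001]), 'orientation': array([-4.66057352e-01, -3.10671035e+00,  1.94185141e-03]), 'contact_force': array([0.56570292, 0.78591092, 0.81168554]), 'wrist_torque': array([-0.00476538, -0.00808515, -0.00519868]), 'opening': 1.0003990350449055} 0.0187
```

View pics/scene0.png

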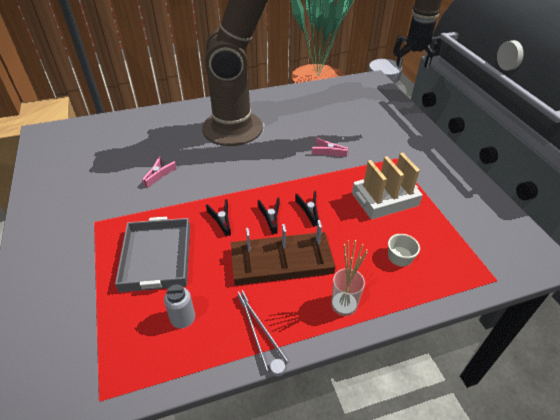

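View pics/top0.png

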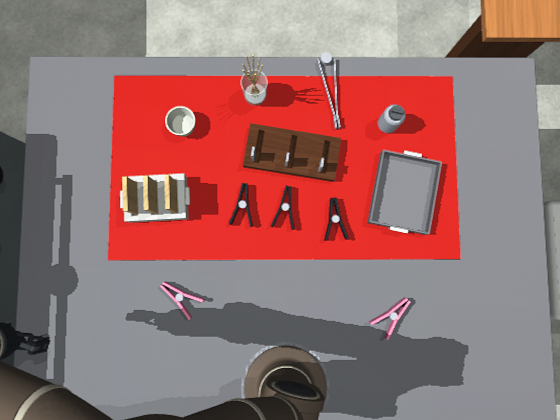

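View pics/wrist0.png

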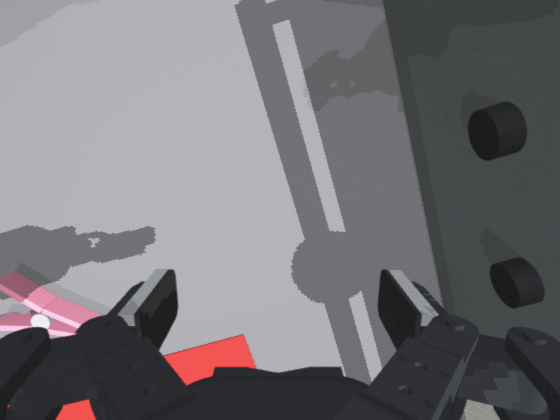

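```bash
cat > h.py <<'E'
import numpy as np, cv2
from scipy.spatial.transform import Rotation as Ro
def cam(c):
    r=np.array(c["rotation"]); R=r if r.shape==(3,3) else Ro.from_rotvec(r).as_matrix()
    return np.array(c["K"]),np.array(c["origin"]),R
def back(c,uv,z):
    K,o,R=cam(c); d=R@np.linalg.inv(K)@np.array([uv[0],uv[1],1.]); return o+d*(z-o[2])/d[2]
def proj(c,p):
    K,o,R=cam(c); q=R.T@(np.array(p)-o); q=K@q; return q[:2]/q[2]
def shot(ctrl,n,name,crop=None,s=1):
    c=ctrl.capture(n); im=c["image"][:,:,::-1]
    if crop: x0,y0,x1,y1=crop; im=im[y0:y1,x0:x1]
    cv2.imwrite(f"pics/{name}.png",cv2.resize(im,None,fx=s,fy=s,interpolation=cv2.INTER_CUBIC)); return c
E
python3 - <<'E'
from plant import ctrl
from h import *
import pickle
c=shot(ctrl,"top","top_l",(110,110,310,260),4)
im=c["image"][:,:,::-1]
cv2.imwrite("pics/top_r.png",cv2.resize(im[110:260,230:430],None,fx=4,fy=4,interpolation=cv2.INTER_CUBIC))
d=shot(ctrl,"scene","sc_a",(200,140,400,290),4)
pickle.dump((c,d),open("c0.pkl","wb"))
E
```

```text
(no output)
```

View pics/top_l.png

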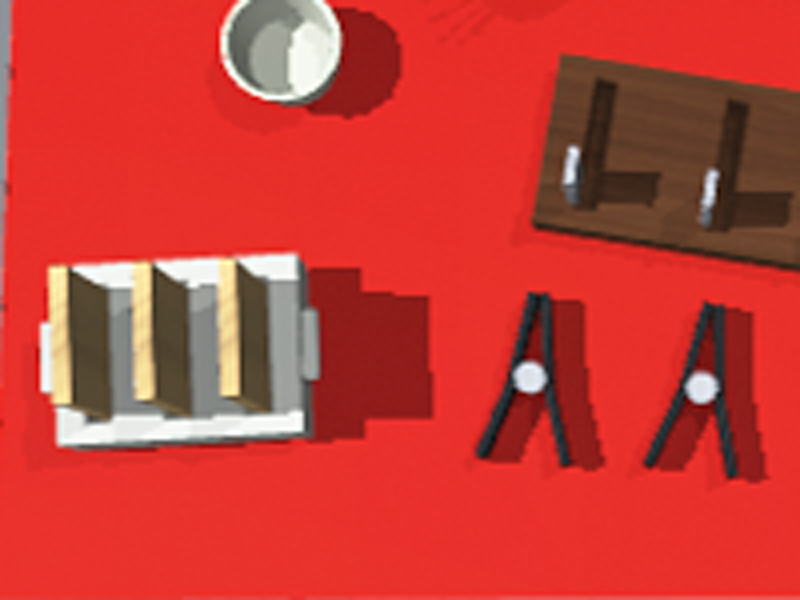

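View pics/top_r.png

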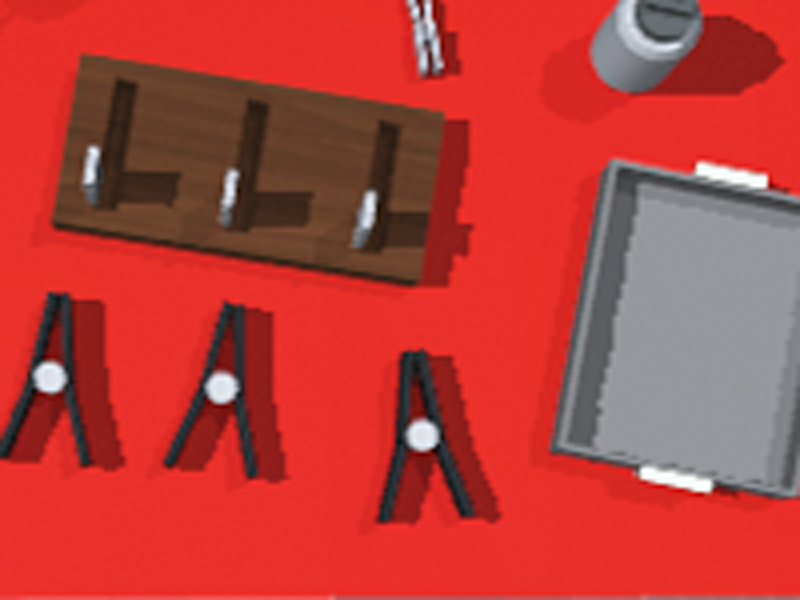

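View pics/sc_a.png

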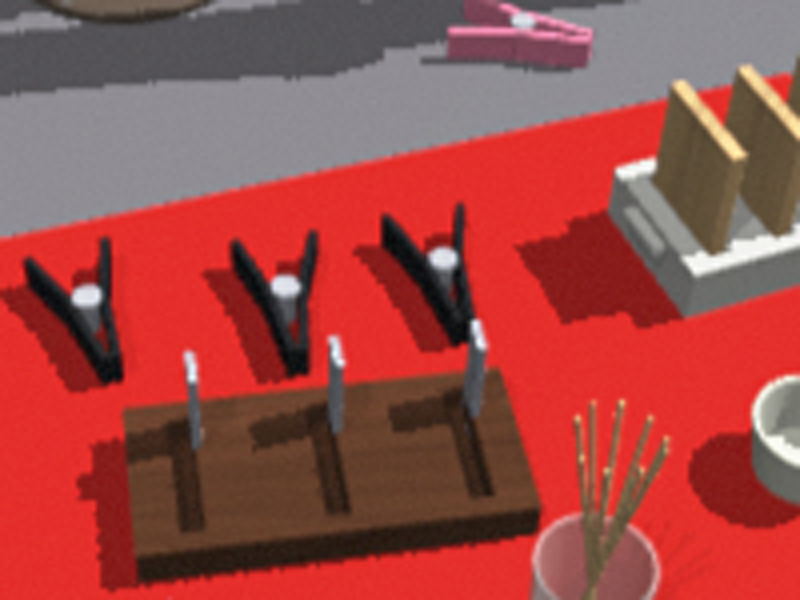

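Run:
```python
from h import *
import pickle
c,d=pickle.load(open("c0.pkl","rb"))
L=lambda u,v:(110+(u+.5)/4-.5,110+(v+.5)/4-.5)
Rr=lambda u,v:(230+(u+.5)/4-.5,110+(v+.5)/4-.5)
S=lambda u,v:(200+(u+.5)/4-.5,140+(v+.5)/4-.5)
def rep(n,P):
    P=np.array(P); print(n,"ctr",P.mean(0).round(4)); print(P[:,:2].round(4).tolist())
rack=[back(c,Rr(*p),.03) for p in [(80,55),(443,113),(417,280),(54,222)]]; rep("rack",rack)
rack2=[back(d,S(*p),.03) for p in [(125,409),(500,371),(540,509),(137,556)]]; rep("rack scene",rack2)
for n,q in dict(A=[(50,267),(71,267),(74,404),(53,403)],B=[(133,263),(152,263),(156,400),(135,400)],C=[(219,260),(237,260),(241,396),(222,397)]).items():
    rep(n,[back(c,L(*p),.136) for p in q])
for n,q in dict(c1=(530,377),c2=(702,387)).items(): rep(n,[back(c,L(*q),.03)])
rep("c3",[back(c,Rr(422,435),.03)])
for n,q in dict(c1=[(539,296),(485,456),(568,464)],c2=[(714,307),(652,464),(734,476)]).items(): rep(n,[back(c,L(*p),.03) for p in q])
rep("c3",[back(c,Rr(*p),.03) for p in [(414,353),(386,519),(467,514)]])
for i,q in enumerate([(442,260),(286,287),(86,297)]): rep("sc c%d"%(i+1),[back(d,S(*q),.03)])
for n,q in dict(s1=[(125,80),(110,207)],s2=[(258,102),(240,228)],s3=[(389,123),(368,248)]).items(): rep(n,[back(c,Rr(*p),.03) for p in q])
tr=[back(c,Rr(*p),.036) for p in [(612,162),(556,450)]]; rep("tray",tr)
```

```text
rack ctr [ 0.6536 -0.0212  0.03  ]
[[0.735, 0.0989], [0.6931, -0.1603], [0.5723, -0.14], [0.6138, 0.1168]]
rack scene ctr [ 0.6563 -0.0212  0.03  ]
[[0.573, -0.1395], [0.6195, 0.1182], [0.7387, 0.0973], [0.6941, -0.1608]]
A ctr [0.5183 0.4154 0.136 ]
[[0.5629, 0.4245], [0.5629, 0.4109], [0.4734, 0.4062], [0.474, 0.4197]]
B ctr [0.5208 0.3625 0.136 ]
[[0.5656, 0.3709], [0.5656, 0.3585], [0.476, 0.3536], [0.476, 0.3671]]
C ctr [0.5229 0.3072 0.136 ]
[[0.5676, 0.3151], [0.5676, 0.3035], [0.4785, 0.2989], [0.4779, 0.3111]]
c1 ctr [0.5033 0.1189 0.03  ]
[[0.5033, 0.1189]]
c2 ctr [ 0.4962 -0.0018  0.03  ]
[[0.4962, -0.0018]]
c3 ctr [ 0.4623 -0.142   0.03  ]
[[0.4623, -0.142]]
c1 ctr [0.4836 0.1183 0.03  ]
[[0.5608, 0.113], [0.4477, 0.15], [0.4421, 0.092]]
c2 ctr [ 4.762e-01 -4.000e-04  3.000e-02]
[[0.553, -0.0105], [0.442, 0.0333], [0.4336, -0.024]]
c3 ctr [ 0.4435 -0.142   0.03  ]
[[0.5203, -0.1372], [0.4034, -0.116], [0.4069, -0.1727]]
sc c1 ctr [0.5037 0.1191 0.03  ]
[[0.5037, 0.1191]]
sc c2 ctr [0.4952 0.     0.03  ]
[[0.4952, 0.0]]
sc c3 ctr [ 0.4605 -0.1415  0.03  ]
[[0.4605, -0.1415]]
s1 ctr [0.6707 0.072  0.03  ]
[[0.7168, 0.0668], [0.6246, 0.0772]]
s2 ctr [ 0.6552 -0.0215  0.03  ]
[[0.7009, -0.0282], [0.6096, -0.0149]]
s3 ctr [ 0.6405 -0.1136  0.03  ]
[[0.6857, -0.1216], [0.5953, -0.1056]]
tray ctr [ 0.5537 -0.257   0.036 ]
[[0.6562, -0.2791], [0.4512, -0.2349]]
```

Request:
step_arm(
  motion=[
    [40, -34, 0, 5, 0.2],
    [80, -68, 0, 10, 0.5],
    [120, -102, 0, 15, 0.5],
    [160, -136, 0, 20, 0.5],
    [200, -170, 0, 20, 0.5],
    [240, -204, 0, 20, 0.5],
    [280, -238, 0, 20, 0.5],
    [320, -272, 0, 20, 0.5],
  ],
  grip_force=40,
)

```text
time: 1.05
ee_pos: [0.4893, 0.3367, 0.2311]
orientation: [-0.081, 3.14, -0.001]
contact_force: [0.0, -0.2, 0.3]
opening: 0.499
```

Request:
step_arm(
  motion=[
    [34, -30, 0, 0, 0.5],
    [34, -30, -30, 0, 0.5],
    [34, -30, -40, 0, 0.5],
    [34, -30, -40, 0, 0.5],
  ],
)

```text
time: 1.45
ee_pos: [0.5214, 0.307, 0.1891]
orientation: [0.083, -3.137, 0.003]
contact_force: [-0.1, 0.5, -0.1]
opening: 0.498
```

Run:
```python
from plant import ctrl
from h import *
c=shot(ctrl,"wrist","w1"); print(ctrl.read_state()["ee_pos"],c["origin"],c["rotation"])
```

```text
[0.5219111  0.30780694 0.19052921] [0.45439077 0.30330648 0.33144537] [2.02607138 2.13680261 0.27990202]
```

View pics/w1.png

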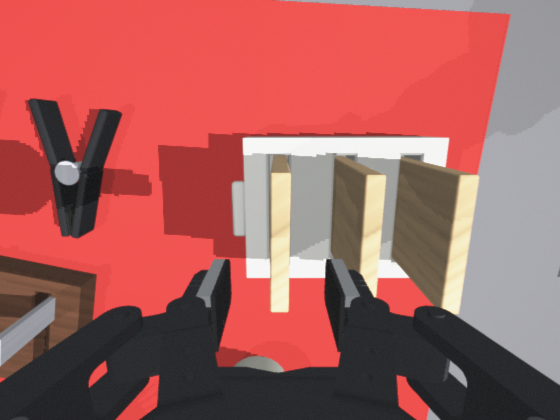

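Request:
step_arm(
  motion=[
    [1, 0, -45, 0, 0.5],
    [1, 0, -80, 0, 0.5],
    [1, 0, -93, 0, 0.5],
    [1, 0, -93, 0, 1],
    [1, 0, -93, 0, 1],
    [1, 0, -93, 0, 1],
    [1, 0, -93, 0, 1],
  ],
)

```text
time: 2.2
ee_pos: [0.5239, 0.3086, 0.0995]
orientation: [-0.084, 3.14, 0.001]
contact_force: [-0.6, 0.3, 3.8]
opening: 0.134
```

Request:
step_arm(
  motion=[
    [0, 0, 45, 0, 1],
    [0, 0, 90, 0, 1],
    [0, -5, 120, 0, 1],
    [10, -45, 125, -4, 1],
    [23, -90, 125, -8, 1],
    [36, -138, 125, -12.3, 1],
    [50, -186, 125, -12.3, 1],
    [63, -234, 125, -12.3, 1],
  ],
)

```text
time: 3.0
ee_pos: [0.5874, 0.0727, 0.2257]
orientation: [0.252, 3.129, 0.002]
contact_force: [1.3, 0.4, -1.1]
opening: 0.139
```

Request:
step_arm(
  motion=[
    [13, -48, 0, 0, 1],
    [26, -96, 0, 0, 1],
    [40, -144, 0, 0, 1],
    [52, -185, 0, 0, 1],
    [52, -185, 0, 0, 1],
    [52, -185, 0, 0, 1],
  ],
)

```text
time: 3.6
ee_pos: [0.6393, -0.1139, 0.2262]
orientation: [0.257, 3.128, 0.002]
contact_force: [-0.6, 0.2, -1.0]
opening: 0.132
```

Run:
```python
from plant import ctrl
from h import *
c=shot(ctrl,"wrist","w2"); print(ctrl.read_state()["ee_pos"],ctrl.read_state()["orientation"],c["origin"],c["rotation"])
c=shot(ctrl,"top","t2",(230,110,430,260),4)
c=shot(ctrl,"scene","s2",(200,140,400,290),4)
```

```text
[ 0.63932026 -0.11192251  0.22611664] [0.25292979 3.12851344 0.00370113] [ 0.57205971 -0.1036266   0.36806966] [2.23009557 1.89132303 0.25785323]
```

View pics/w2.png

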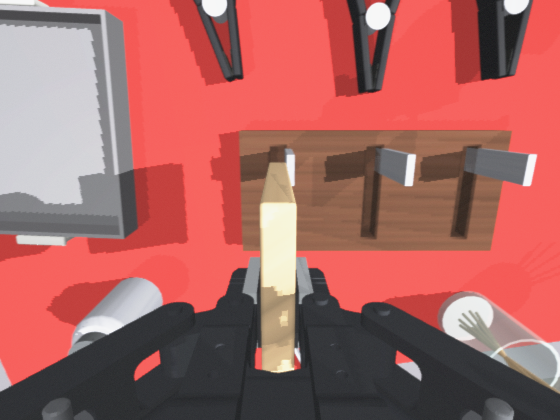

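View pics/s2.png

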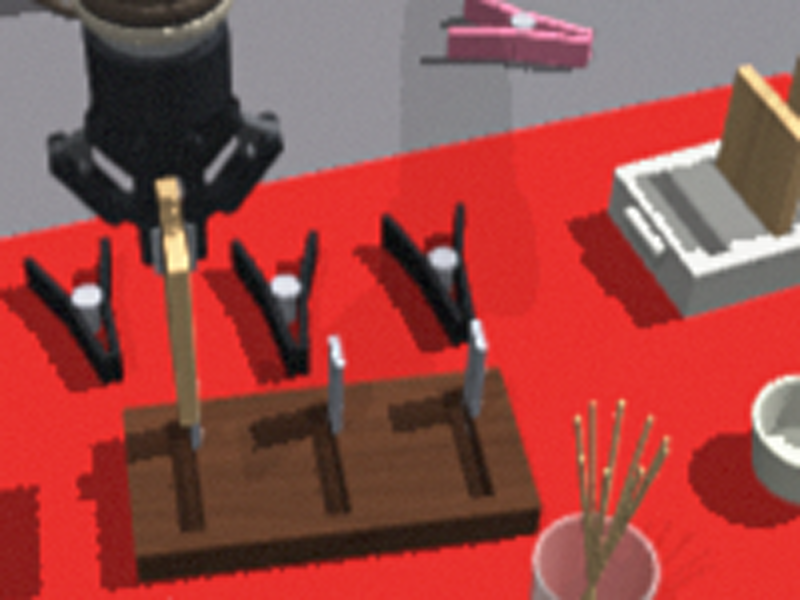

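Run:
```python
from plant import ctrl
from h import *
import pickle
c=shot(ctrl,"wrist","w3",(230,110,530,270),2.6); pickle.dump(c,open("w3.pkl","wb"))
for i in range(4):
    s=ctrl.read_state(); print(s["time"],s["ee_pos"],Ro.from_rotvec(s["orientation"]).as_matrix()[:2,1])
    ctrl.capture("wrist")
```

```text
3.8 [ 0.6394305  -0.11027514  0.22604864] [0.15779604 0.98746812]
3.85 [ 0.63943441 -0.11042555  0.22599989] [0.15784421 0.98746091]
3.9 [ 0.63943842 -0.11068621  0.22601451] [0.1581153  0.98741793]
3.95 [ 0.63942975 -0.1109571   0.22595742] [0.15842964 0.98736802]
```

View pics/w3.png

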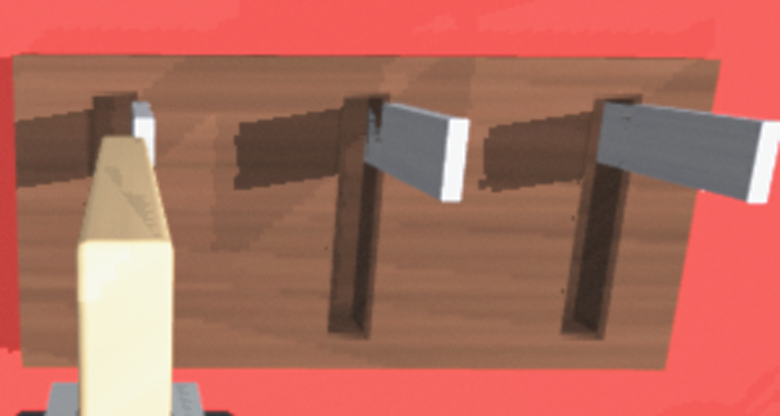

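```bash
cat >> h.py <<'E'
from scipy.optimize import least_squares
def rackfit(c,pts):
    """pts: list of ((u,v), local xyz)"""
    def f(p):
        x,y,t=p; R=np.array([[np.cos(t),-np.sin(t)],[np.sin(t),np.cos(t)]])
        o=[]
        for uv,l in pts:
            q=R@np.array(l[:2])+[x,y]; o+=list(proj(c,[q[0],q[1],l[2]])-np.array(uv))
        return np.array(o)
    r=least_squares(f,[.655,-.02,-.16],x_scale=[.01,.01,.1]); return r.x,r.fun.reshape(-1,2)
E
python3 - <<'E'
from h import *
import pickle
c=pickle.load(open("w3.pkl","rb"))
W=lambda u,v:(230+(u+.5)/2.6-.5,110+(v+.5)/2.6-.5)
T=[(( 15,55),(-.062,-.132,.03)),((719,60),(-.062,.132,.03)),((666,367),(.062,.132,.03)),((22,367),(.062,-.132,.03))]
pts=[(W(*a),b) for a,b in T]
sl=[((382,96),(-.047,.0075,.03)),((345,96),(-.047,-.0075,.03)),((329,332),(.047,-.0075,.03)),((368,338),(.047,.0075,.03)),
((602,98),(-.047,.0875,.03)),((562,334),(.047,.0875,.03)),((602,338),(.047,.1025,.03)),((94,95),(-.047,-.1025,.03))]
pts2=pts+[(W(*a),b) for a,b in sl]
st=[((467,118),(-.045,.0135,.098)),((446,118),(-.045,.0075,.098)),((441,200),(-.02,.0075,.098)),((461,202),(-.02,.0135,.098))]
pts3=pts2+[(W(*a),b) for a,b in st]
for p in (pts,pts2,pts3):
    x,r=rackfit(c,p); print(x[:2].round(4),np.degrees(x[2]).round(2)); 
print(r.round(1).tolist())
x[2]
t=x[2];y=np.array([-np.sin(t),np.cos(t)]);X=np.array([np.cos(t),np.sin(t)])
for z,q in ((.1325,[(103,138),(153,138)]),(.2625,[(78,240),(172,240)])):
    for u in q:
        P=back(c,W(*u),z)[:2]; d=P-x[:2]; print(z,P.round(4),"rack frame",(d@X).round(4),(d@y).round(4))
E
```

```text
[ 0.6548 -0.0215] -9.32
[ 0.6548 -0.021 ] -9.37
[ 0.6547 -0.0212] -9.33
[[0.1, 0.1], [0.7, -0.7], [-0.4, 0.6], [0.7, -0.2], [1.2, 0.7], [0.2, 0.6], [-0.0, 0.4], [-0.9, -1.9], [-2.2, 0.2], [0.0, -0.1], [-1.2, -1.6], [0.1, 0.6], [0.6, 0.5], [1.1, 0.5], [-0.1, 0.2], [-0.4, -0.6]]
0.1325 [ 0.5969 -0.11  ] rack frame -0.0427 -0.097
0.1325 [ 0.599  -0.0968] rack frame -0.0428 -0.0837
0.2625 [ 0.595  -0.1099] rack frame -0.0445 -0.0972
0.2625 [ 0.5969 -0.0985] rack frame -0.0446 -0.0857
```

Request:
step_arm(
  motion=[
    [-2.1, -3.8, 0, -0.2, 1],
    [-2.1, -3.8, -40, -0.2, 1],
    [-2.1, -3.8, -80, -0.2, 1],
    [-2.1, -3.8, -93, -0.2, 1],
    [-2.1, -3.8, -93, -0.2, 1],
    [-2.1, -3.8, -93, -0.2, 1],
    [-2.1, -3.8, -93, -0.2, 1],
  ],
)

```text
time: 4.7
ee_pos: [0.6387, -0.1154, 0.1352]
orientation: [0.255, 3.125, 0.003]
contact_force: [-0.5, 0.5, -0.8]
opening: 0.136
```

Run:
```python
from plant import ctrl
from h import *
import pickle
c=shot(ctrl,"wrist","w4",(180,50,520,270),2.3); pickle.dump(c,open("w4.pkl","wb"))
s=ctrl.read_state(); print(s["time"],s["ee_pos"],Ro.from_rotvec(s["orientation"]).as_matrix()[:2,1],s["contact_force"])
```

```text
4.75 [ 0.63860381 -0.11537237  0.13504665] [0.16234364 0.98673191] [ 0.95059978 -0.21234629 -1.15754237]
```

View pics/w4.png

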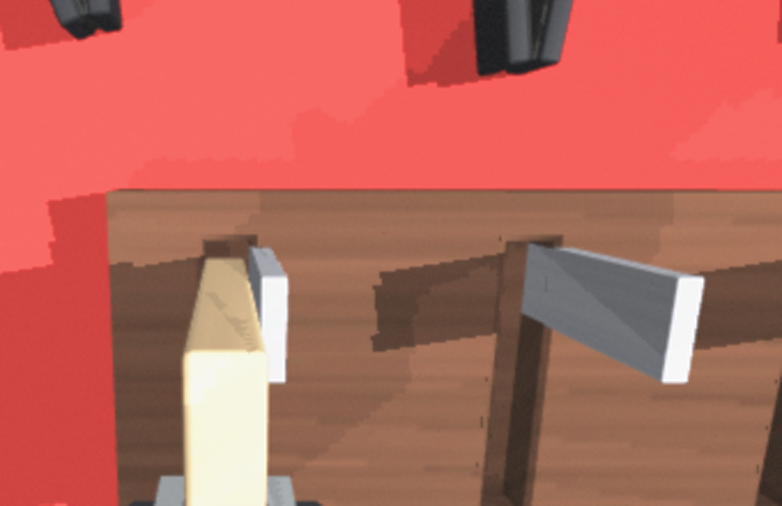

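Request:
step_arm(
  motion=[
    [-0.9, 0.8, -5, 0, 1],
    [-0.9, 0.8, -12, 0, 1],
    [-0.9, 0.8, -18, 0, 1],
    [-0.9, 0.8, -24, 0, 1],
    [-0.9, 0.8, -30, 0, 1],
    [-0.9, 0.8, -34, 0, 1],
    [-0.9, 0.8, -34, 0, 1],
  ],
)

```text
time: 5.45
ee_pos: [0.6385, -0.1148, 0.1014]
orientation: [0.255, 3.124, 0.002]
contact_force: [1.1, -0.5, 2.4]
opening: 0.135
```

Request:
step_arm(
  motion=[
    [0, 0, 0, 0, 0.6],
    [0, 0, 0, 0, 0.6],
    [0, 0, 0, 0, 0.6],
    [0, 0, 40, 0, 0.6],
    [0, 0, 80, 0, 0.6],
    [-20, 40, 120, 0, 0.6],
    [-32, 88, 120, 4, 0.6],
    [-44, 136, 120, 8, 0.6],
  ],
)

```text
time: 6.25
ee_pos: [0.5963, 0.0154, 0.2234]
orientation: [0.036, 3.13, 0.004]
contact_force: [0.8, 0.5, -1.0]
opening: 0.404
```

Run:
```python
from plant import ctrl
from h import *
import pickle
c=shot(ctrl,"wrist","w5"); 
s=ctrl.read_state(); print(s["time"],s["ee_pos"],Ro.from_rotvec(s["orientation"]).as_matrix()[:2,1],s["contact_force"])
c=shot(ctrl,"scene","s5",(200,140,400,290),4)
```

```text
6.3 [0.59395193 0.02695564 0.22234731] [0.00778815 0.99993367] [-1.787963    8.30737497 -1.01898436]
```

View pics/w5.png

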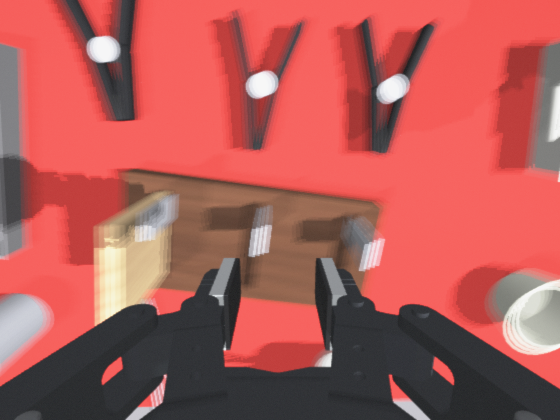

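View pics/s5.png

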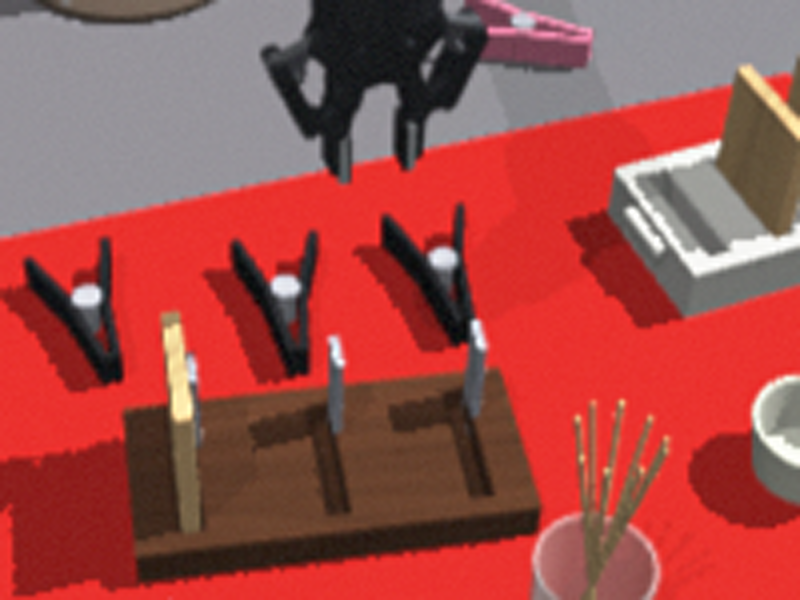

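Request:
step_arm(
  motion=[
    [-10, 46, 0, 2, 0.6],
    [-20, 94, 0, 3.4, 0.6],
    [-30, 142, 0, 3.4, 0.6],
    [-40, 190, 0, 3.4, 0.6],
    [-50, 238, 0, 3.4, 0.6],
    [-60, 286, 0, 3.4, 0.6],
    [-71, 337, 0, 3.4, 0.6],
    [-71, 337, -20, 3.4, 0.6],
  ],
)

```text
time: 7.15
ee_pos: [0.5209, 0.3704, 0.2035]
orientation: [-0.091, 3.132, 0.022]
contact_force: [-0.4, 1.0, -0.7]
opening: 0.402
```

Request:
step_arm(
  motion=[
    [0, 0, 0, 0, 0.6],
    [0, 0, 0, 0, 0.6],
  ],
)

```text
time: 7.35
ee_pos: [0.5206, 0.3708, 0.2034]
orientation: [-0.092, 3.132, 0.022]
contact_force: [-0.4, 0.0, -0.6]
opening: 0.4
```

```bash
cat >> h.py <<'E'
def st(ctrl):
    s=ctrl.read_state(); y=Ro.from_rotvec(s["orientation"]).as_matrix()[:2,1]
    print("t",s["time"],"tcp",s["ee_pos"].round(4),"yaw",np.degrees(np.arctan2(-y[0],y[1])).round(2),"F",s["contact_force"].round(1),"op",round(s["opening"],3))
E
python3 - <<'E'
from plant import ctrl
from h import *
c=shot(ctrl,"wrist","w6"); st(ctrl)
E
```

```text
t 7.4 tcp [0.5215 0.3698 0.204 ] yaw 3.28 F [0.8 0.3 0.3] op 0.401
```

View pics/w6.png

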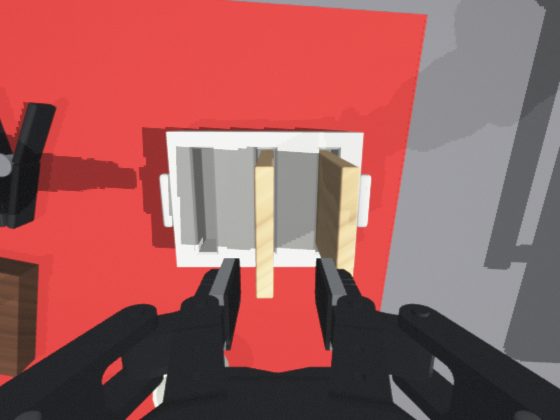

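Request:
step_arm(
  motion=[
    [2, -6.5, -40, 0, 0.6],
    [2, -6.5, -85, 0, 0.6],
    [2, -6.5, -106, 0, 0.6],
    [2, -6.5, -106, 0, 0.6],
    [2, -6.5, -106, 0, 1],
    [2, -6.5, -106, 0, 1],
    [2, -6.5, -106, 0, 1],
    [2, -6.5, -106, 0, 1],
  ],
)

```text
time: 8.2
ee_pos: [0.5249, 0.3637, 0.1003]
orientation: [-0.089, 3.128, 0.025]
contact_force: [0.4, -0.4, 6.6]
opening: 0.134
```

Request:
step_arm(
  motion=[
    [0, 0, 45, 0, 1],
    [0, 0, 90, 0, 1],
    [0, -5, 120, 0, 1],
    [15, -45, 125, -4, 1],
    [30, -90, 125, -8, 1],
    [46, -138, 125, -12.4, 1],
    [62, -186, 125, -12.4, 1],
    [62, -186, 125, -12.4, 1],
  ],
)

```text
time: 9.0
ee_pos: [0.5896, 0.1683, 0.2265]
orientation: [0.266, 3.113, 0.017]
contact_force: [0.9, 0.5, -0.9]
opening: 0.133
```

Request:
step_arm(
  motion=[
    [15, -46, 0, 0, 1],
    [30, -92, 0, 0, 1],
    [45, -138, 0, 0, 1],
    [60, -180, 0, 0, 1],
    [69, -199, 0, 0, 1],
    [69, -199, 0, 0, 1],
    [69, -199, 0, 0, 1],
    [69, -199, 0, 0, 1],
  ],
)

```text
time: 9.8
ee_pos: [0.6583, -0.0285, 0.2266]
orientation: [0.262, 3.114, 0.019]
contact_force: [-0.2, 0.4, 0.1]
opening: 0.135
```

Run:
```python
from plant import ctrl
from h import *
import pickle
st(ctrl); c=shot(ctrl,"wrist","w7",(230,110,530,270),2.6); pickle.dump(c,open("w7.pkl","wb"))
st(ctrl); print(ctrl.read_state()["orientation"])
```

```text
t 9.8 tcp [ 0.6583 -0.0285  0.2266] yaw -9.63 F [-0.2  0.4  0.1] op 0.135
t 9.85 tcp [ 0.6583 -0.0284  0.2266] yaw -9.61 F [-0.6  0.4 -1.2] op 0.133
[0.26186769 3.11372917 0.01829195]
```

View pics/w7.png

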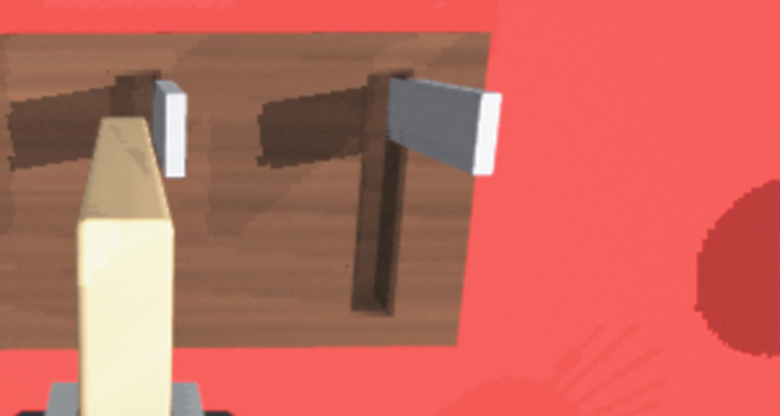

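```bash
cat >> h.py <<'E'
RK=np.array([.6547,-.0212]); t_=np.radians(-9.33); X_=np.array([np.cos(t_),np.sin(t_)]); Y_=np.array([-np.sin(t_),np.cos(t_)])
def inr(P): d=np.array(P)[:2]-RK; return np.array([d@X_,d@Y_]).round(4)
def W26(u,v): return (230+(u+.5)/2.6-.5,110+(v+.5)/2.6-.5)
E
python3 - <<'E'
from h import *
import pickle
c=pickle.load(open("w7.pkl","rb"))
T=[((491,33),(-.062,.132,.03)),((458,346),(.062,.132,.03)),((372,73),(-.047,.0875,.03)),((352,309),(.047,.0875,.03)),((392,315),(.047,.1025,.03)),((160,70),(-.047,.0075,.03)),((116,73),(-.047,-.0075,.03)),
((186,95),(-.045,.0135,.098)),((164,95),(-.045,.0075,.098)),((164,178),(-.02,.0075,.098)),((185,177),(-.02,.0135,.098))]
x,r=rackfit(c,[(W26(*a),b) for a,b in T]); print(x,np.degrees(x[2]));print(r.round(1).tolist())
for z,q in ((.1323,[(104,118),(145,118)]),(.2623,[(78,219),(174,219)])):
    for u in q: print(z,inr(back(c,W26(*u),z)))
print(inr([.6583,-.0284]))
E
```

```text
[ 0.65472137 -0.02135944 -0.16454943] -9.427987845393138
[[0.1, -0.3], [-0.4, -0.4], [-1.2, 0.4], [-0.1, 0.8], [-1.3, -1.6], [-1.3, 1.9], [0.3, 0.8], [0.5, -0.4], [1.3, -0.4], [1.0, -0.6], [0.3, -0.3]]
0.1323 [-0.0414 -0.0114]
0.1323 [-0.0413 -0.0005]
0.2623 [-0.0423 -0.0132]
0.2623 [-0.0422 -0.0015]
[ 0.0047 -0.0065]
```

Request:
step_arm(
  motion=[
    [-2.7, 6.5, 0, 0.2, 1],
    [-2.7, 6.5, -40, 0.2, 1],
    [-2.7, 6.5, -80, 0.2, 1],
    [-2.7, 6.5, -93, 0.2, 1],
    [-2.7, 6.5, -93, 0.2, 1],
    [-2.7, 6.5, -93, 0.2, 1],
    [-2.7, 6.5, -93, 0.2, 1],
  ],
)

```text
time: 10.55
ee_pos: [0.6552, -0.021, 0.1337]
orientation: [0.255, 3.115, 0.019]
contact_force: [-0.1, 0.5, -1.6]
opening: 0.134
```

Run:
```python
from plant import ctrl
from h import *
import pickle
c=shot(ctrl,"wrist","w8",(180,50,520,270),2.3);st(ctrl); print(inr(ctrl.read_state()["ee_pos"]))
```

```text
t 10.6 tcp [ 0.6553 -0.0212  0.1338] yaw -9.36 F [-0.4  0.5 -1.4] op 0.132
[0.0006 0.0001]
```

View pics/w8.png

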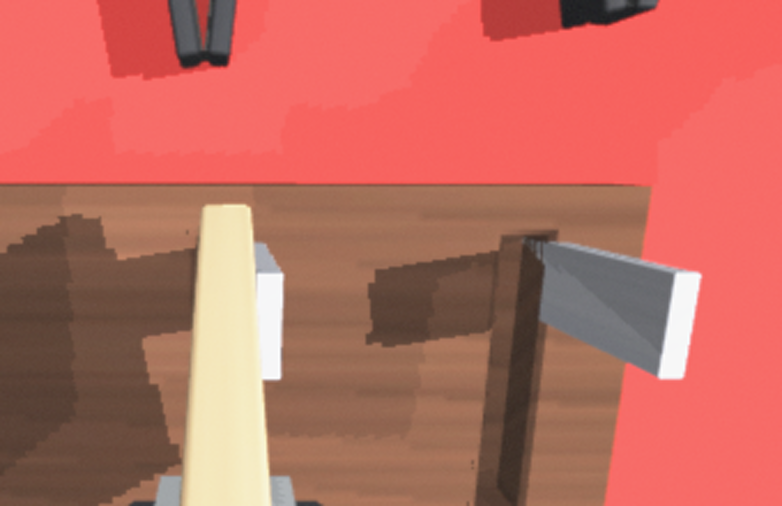

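Run:
```python
from plant import ctrl
from h import *
c=shot(ctrl,"wrist","w9");st(ctrl)
c=shot(ctrl,"scene","s9",(200,140,400,290),4)
```

```text
t 10.65 tcp [ 0.6555 -0.0214  0.1339] yaw -9.38 F [ 0.3 -0.1 -0.4] op 0.137
```

View pics/w9.png

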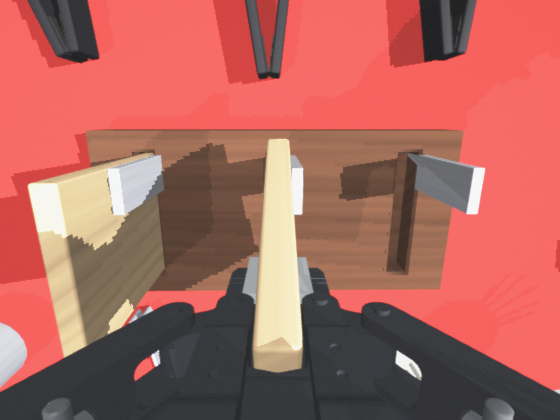

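View pics/s9.png

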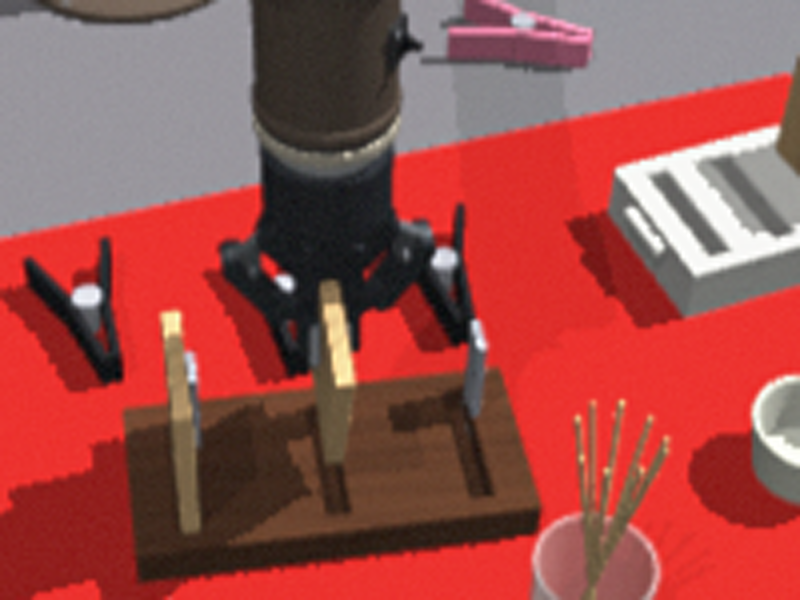

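Request:
step_arm(
  motion=[
    [0, 0, 40, 0, 1],
    [0, 0, 80, 0, 1],
    [0, 0, 100, 0, 1],
    [0, 0, 100, 0, 1],
    [0, 0, 100, 0, 1],
  ],
)

```text
time: 11.2
ee_pos: [0.6553, -0.0214, 0.2338]
orientation: [0.256, 3.114, 0.019]
contact_force: [0.6, -0.8, -1.1]
opening: 0.134
```

Run:
```python
from plant import ctrl
from h import *
c=shot(ctrl,"wrist","w10",(180,100,460,300),2.8);st(ctrl)
c=shot(ctrl,"scene","s10",(200,110,400,260),4)
```

```text
t 11.25 tcp [ 0.6548 -0.0214  0.2328] yaw -9.39 F [-0.5  0.1 -1. ] op 0.135
```

View pics/w10.png

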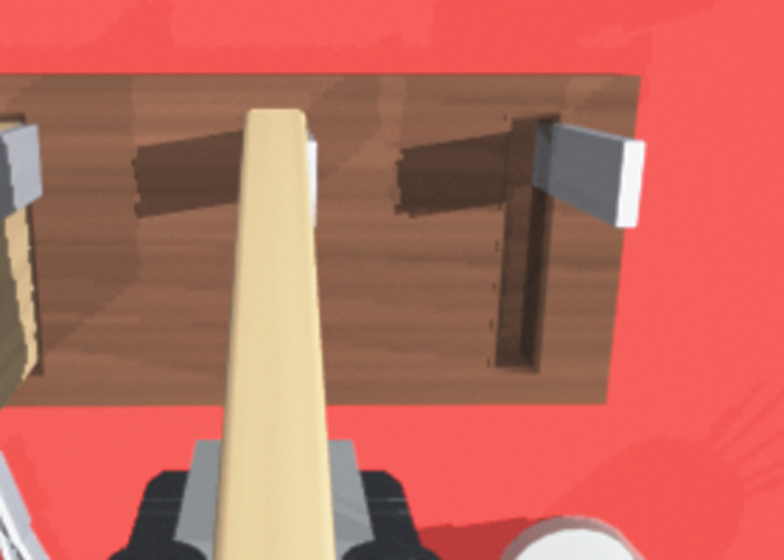

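View pics/s10.png

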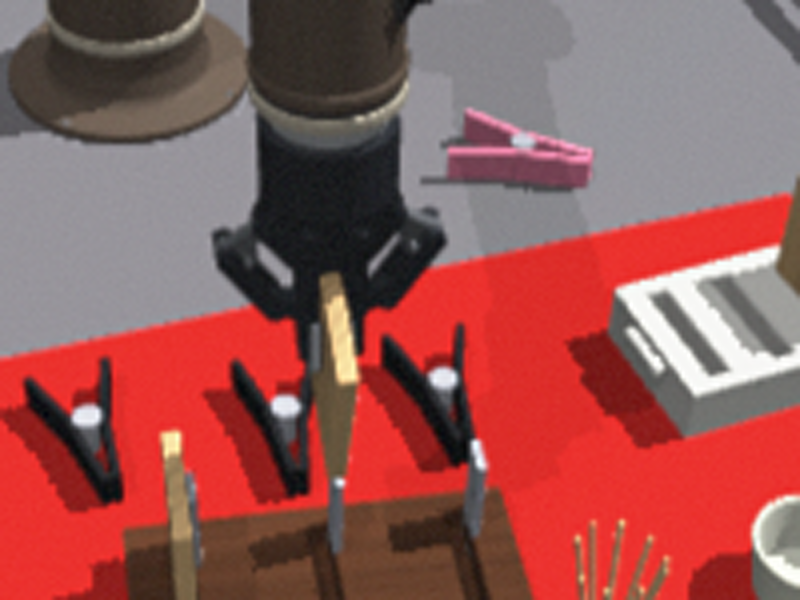

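Run:
```python
from plant import ctrl
from h import *
d=ctrl.capture("scene"); s=ctrl.read_state(); T=s["ee_pos"]
g=T+[0,0,.0187]
for phi in range(-50,51,10):
    p=np.radians(phi)
    def pt(x,z): # board coords rel. grasp
        xr=np.cos(p)*x+np.sin(p)*z; zr=-np.sin(p)*x+np.cos(p)*z
        q=g+np.array([X_[0]*xr,X_[1]*xr,zr]); u=proj(d,q); return ((u-[200,110])*4).round().astype(int).tolist()
    print(phi,"toprear",pt(.045,.019),"topfront",pt(-.045,.019),"botrear",pt(.045,-.111),"botfront",pt(-.045,-.111))
```

```text
-50 toprear [333, 290] topfront [316, 312] botrear [360, 525] botfront [341, 527]
-40 toprear [335, 304] topfront [316, 299] botrear [357, 536] botfront [336, 511]
-30 toprear [337, 319] topfront [315, 287] botrear [353, 541] botfront [330, 492]
-20 toprear [339, 334] topfront [315, 275] botrear [348, 539] botfront [325, 468]
-10 toprear [340, 349] topfront [316, 266] botrear [343, 531] botfront [320, 442]
0 toprear [341, 364] topfront [316, 259] botrear [338, 518] botfront [315, 413]
10 toprear [342, 378] topfront [318, 253] botrear [333, 500] botfront [311, 382]
20 toprear [342, 390] topfront [319, 250] botrear [327, 478] botfront [307, 350]
30 toprear [342, 401] topfront [321, 250] botrear [322, 453] botfront [304, 318]
40 toprear [341, 409] topfront [323, 252] botrear [317, 425] botfront [302, 286]
50 toprear [340, 414] topfront [325, 256] botrear [313, 395] botfront [300, 255]
```

Request:
step_arm(
  motion=[
    [-10, 40, 10, 0, 1],
    [-20, 85, 10, 0, 1],
    [-32, 130, 10, 0, 1],
    [-43, 175, 10, 0, 1],
    [-50, 210, 10, 0, 1],
    [-55, 236, 0, 0, 1],
    [-55, 236, -40, 0, 1],
    [-55, 236, -80, 0, 1],
  ],
  grip_force=30,
)

```text
time: 12.15
ee_pos: [0.5992, 0.2163, 0.1507]
orientation: [0.252, 3.117, 0.019]
contact_force: [1.3, -0.6, -1.3]
opening: 0.132
```

Request:
step_arm(
  motion=[
    [0, 0, -20, 0, 1],
    [0, 0, -40, 0, 1],
    [0, 0, -50, 0, 1],
    [0, 0, -52, 0, 1],
  ],
)

```text
time: 12.55
ee_pos: [0.598, 0.2158, 0.0967]
orientation: [0.252, 3.12, 0.016]
contact_force: [-0.6, 0.3, -0.9]
opening: 0.135
```

Run:
```python
from plant import ctrl
from h import *
c=shot(ctrl,"scene","s11",(250,110,450,260),4);st(ctrl)
```

```text
t 12.6 tcp [0.5987 0.216  0.0976] yaw -9.24 F [ 0.9  0.3 -0.8] op 0.133
```

View pics/s11.png

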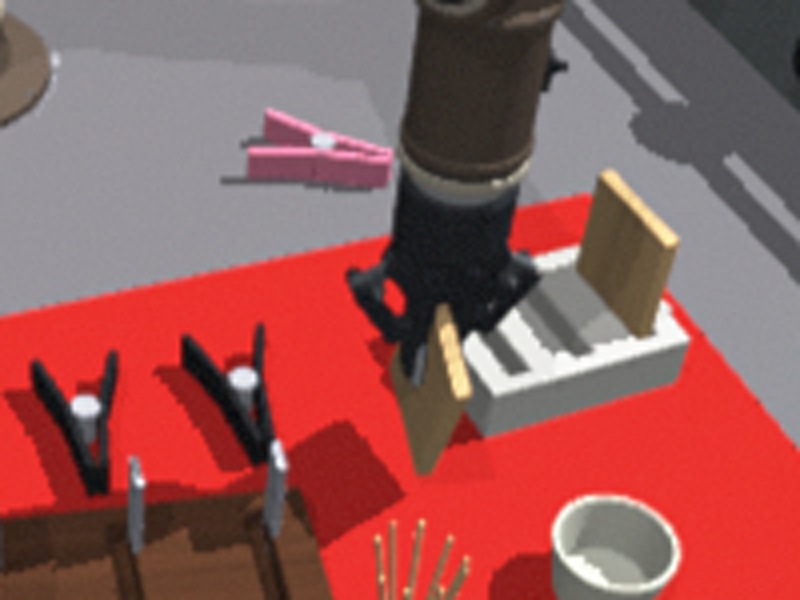

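Request:
step_arm(
  motion=[
    [0, 0, -4, 0, 1],
    [0, 0, -8, 0, 1],
    [-4, 0.6, -9, 0, 1],
    [-8, 1.3, -10, 0, 1],
    [-12, 2, -11, 0, 1],
    [-16, 2.6, -12, 0, 1],
  ],
  grip_force=25,
)

```text
time: 13.2
ee_pos: [0.5822, 0.2188, 0.0858]
orientation: [0.252, 3.118, 0.018]
contact_force: [-1.2, -0.3, -1.9]
opening: 0.13
```

Run:
```python
from plant import ctrl
from h import *
c=shot(ctrl,"scene","s12",(250,110,450,260),4);st(ctrl)
```

```text
t 13.25 tcp [0.5814 0.219  0.0855] yaw -9.21 F [-1.1  0.7 -1.3] op 0.134
```

View pics/s12.png

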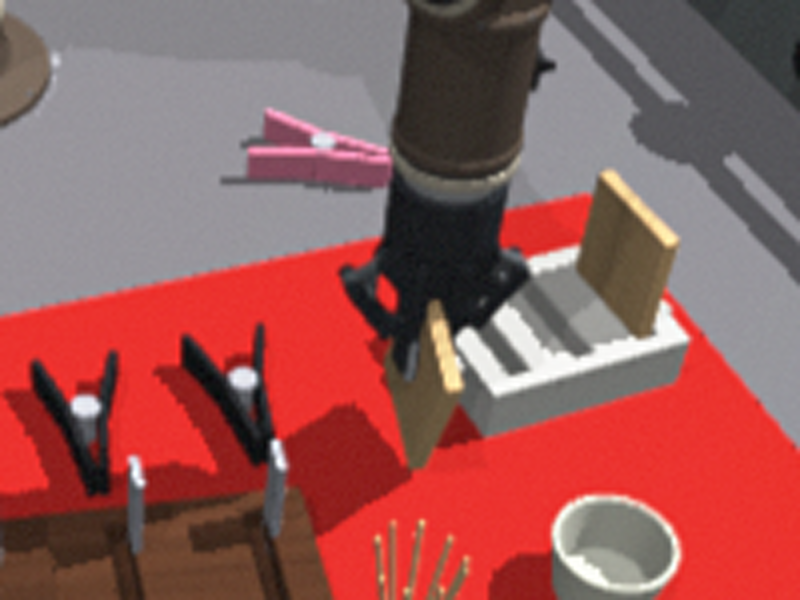

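Run:
```python
from plant import ctrl
from h import *
d=ctrl.capture("scene"); st(ctrl); T=ctrl.read_state()["ee_pos"]
S=lambda u,v:np.array((250+(u+.5)/4-.5,110+(v+.5)/4-.5))
obs={(.045,.006,.13):S(462,390),(.045,-.006,.13):S(447,393),(.045,0.006,0):S(424,466),(.045,-.006,0):S(412,468),(-.045,.006,.13):S(440,305)}
yw=np.radians(-9.3); Xa=np.array([np.cos(yw),np.sin(yw),0]);Ya=np.array([-np.sin(yw),np.cos(yw),0])
def f(p):
    phi,ox,oz=p; o=[]
    for l,uv in obs.items():
        x=l[0]-ox; z=l[2]-oz
        xr=np.cos(phi)*x+np.sin(phi)*z; zr=-np.sin(phi)*x+np.cos(phi)*z
        q=T+np.array([0,0,.0187])+Xa*xr+Ya*l[1]+[0,0,zr]; o+=list(proj(d,q)-uv)
    return np.array(o)
r=least_squares(f,[.3,0,.11],x_scale=[.1,.01,.01]); print(np.degrees(r.x[0]),r.x[1:],r.fun.round(1))
phi,ox,oz=r.x
for x in(-.045,.045):
  for z in (0,.13): print(x,z,"height",T[2]+.0187-np.sin(phi)*(x-ox)+np.cos(phi)*(z-oz))
```

```text
t 13.3 tcp [0.5818 0.2189 0.0856] yaw -9.2 F [-0.1 -1.3 -0.2] op 0.131
20.705158753255446 [-0.01505679  0.08375781] [ 0.8  2.2  0.1  1.9 -0.5  1.4 -1.5  1.4 -1.1 -6.5]
-0.045 0 height 0.03656227242010175
-0.045 0.13 height 0.15816585856863427
0.045 0 height 0.00474195637791823
0.045 0.13 height 0.12634554252645075
```

Request:
step_arm(
  motion=[
    [0, 0, -2, 0, 1],
    [0, 0, -4, 0, 1],
    [0, 0, -6, 0, 1],
    [0, 0, -6, 0, 1],
  ],
  grip_force=20,
)

```text
time: 13.7
ee_pos: [0.582, 0.2188, 0.0793]
orientation: [0.251, 3.119, 0.017]
contact_force: [0.5, -0.5, -1.5]
opening: 0.134
```

Run:
```python
from plant import ctrl
from h import *
st(ctrl);c=shot(ctrl,"scene","s13",(300,140,420,230),6.6);c=shot(ctrl,"wrist","w13")
```

```text
t 13.7 tcp [0.582  0.2188 0.0793] yaw -9.21 F [ 0.5 -0.5 -1.5] op 0.134
```

View pics/s13.png

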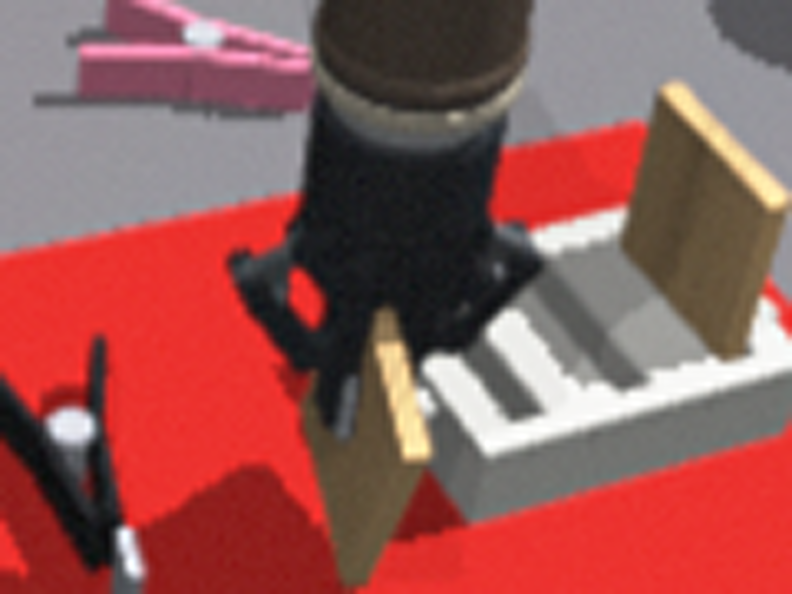

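View pics/w13.png

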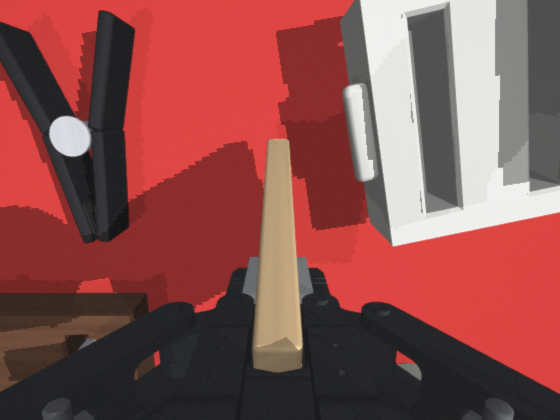

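Request:
step_arm(
  motion=[
    [0, 0, -2, 0, 1],
    [-2, 0.3, -4, 0, 1],
    [-4, 0.6, -6, 0, 1],
    [-6, 1, -8, 0, 1],
    [-6, 1, -8, 0, 1],
  ],
)

```text
time: 14.3
ee_pos: [0.579, 0.22, 0.0766]
orientation: [0.252, 3.112, 0.022]
contact_force: [-6.6, -4.8, 33.7]
opening: 0.134
```

Run:
```python
from plant import ctrl
from h import *
st(ctrl);c=shot(ctrl,"scene","s14",(300,140,420,230),6.6);c=shot(ctrl,"wrist","w14",(180,100,460,400),2)
```

```text
t 14.3 tcp [0.579  0.22   0.0766] yaw -9.26 F [-6.6 -4.8 33.7] op 0.134
```

View pics/s14.png

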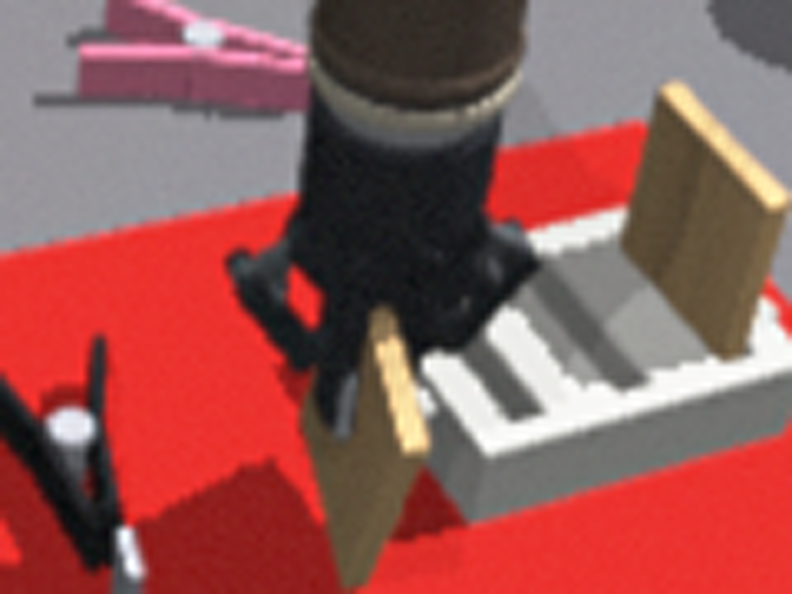

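View pics/w14.png

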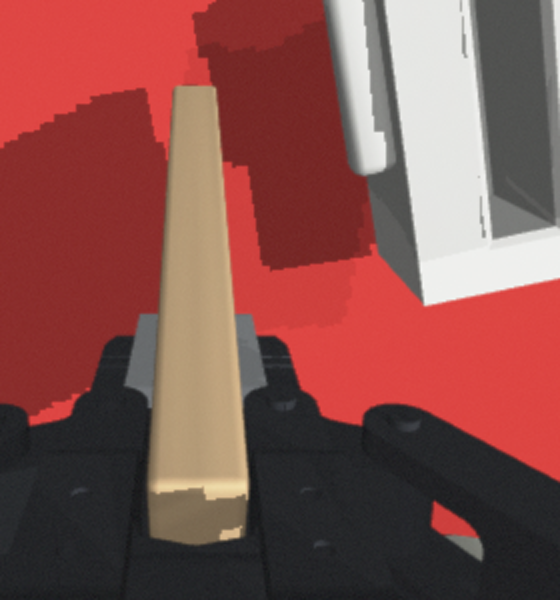

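Request:
step_arm(
  motion=[
    [0, 0, 1, 0, 1],
    [0, 0, 2, 0, 1],
    [0, 0, 2, 0, 1],
  ],
)

```text
time: 14.7
ee_pos: [0.5788, 0.2201, 0.0785]
orientation: [0.252, 3.113, 0.022]
contact_force: [-0.0, -0.0, -1.1]
opening: 0.137
```

Request:
step_arm(
  motion=[
    [0, 0, 0, 0, 0.82],
    [0, 0, 0, 0, 0.8],
    [0, 0, 0, 0, 0.8],
    [0, 0, 0, 0, 0.8],
    [0, 0, 0, 0, 0.8],
  ],
)

```text
time: 15.2
ee_pos: [0.5788, 0.22, 0.0783]
orientation: [0.252, 3.113, 0.022]
contact_force: [-0.2, -0.2, 0.5]
opening: 0.199
```

Run:
```python
from plant import ctrl
from h import *
st(ctrl);c=shot(ctrl,"scene","s15",(300,140,420,230),6.6);c=shot(ctrl,"wrist","w15",(180,100,460,400),2)
```

```text
t 15.2 tcp [0.5788 0.22   0.0783] yaw -9.26 F [-0.2 -0.2  0.5] op 0.199
```

View pics/s15.png

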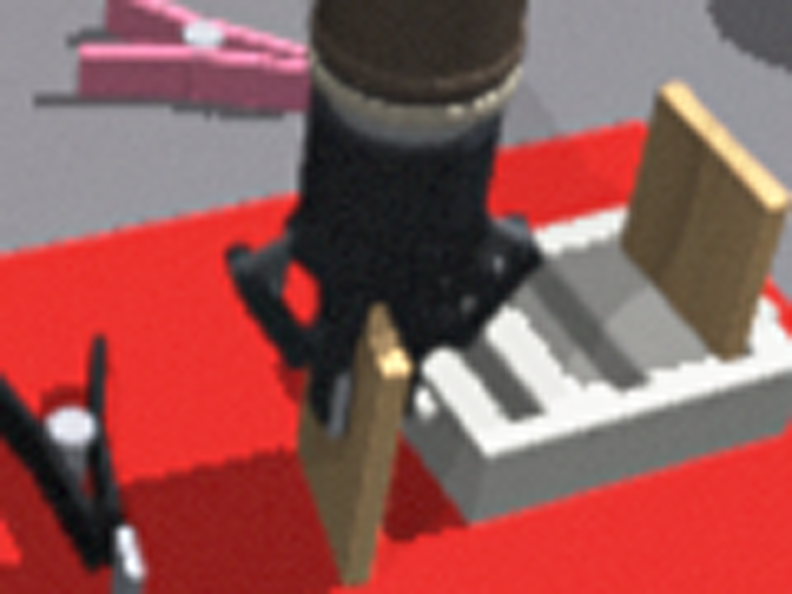

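View pics/w15.png

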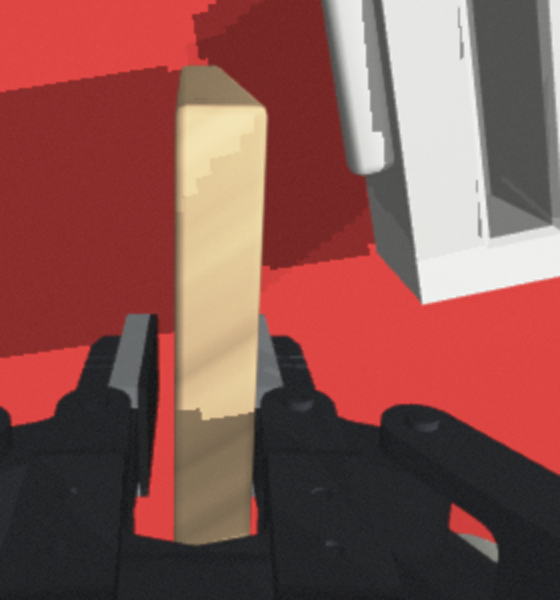

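Run:
```python
from plant import ctrl
from h import *
c=ctrl.capture("wrist"); T=ctrl.read_state()["ee_pos"]
for u,v,z in((178,105,.13),(266,105,.13),(180,66,0),(217,66,0)):
    P=back(c,(180+u/2,100+v/2),z)-T; print(z,P@np.r_[X_,0],P@np.r_[Y_,0])
```

```text
0.13 -0.061543680241478105 -0.0037851982317956057
0.13 -0.06154304580568627 0.007725940907093401
0 -0.06136434409685726 -0.004438840971991289
0 -0.061372815098142554 0.007248458595034721
```

Request:
step_arm(
  motion=[
    [0.3, 1.5, 0, 0, 0.8],
    [-4, 2.2, 7, 0, 0.8],
    [-10, 3.2, 13, 0, 0.8],
    [-16, 4.2, 13, 0, 0.8],
    [-16, 4.2, 13, 0, 0.8],
    [-16, 4.2, 13, 0, 1],
    [-16, 4.2, 13, 0, 1],
    [-16, 4.2, 13, 0, 1],
  ],
  grip_force=60,
)

```text
time: 16.15
ee_pos: [0.5627, 0.2244, 0.0919]
orientation: [0.252, 3.113, 0.023]
contact_force: [-2.6, -0.5, 6.7]
opening: 0.133
```

Request:
step_arm(
  motion=[
    [0, 0, 45, 0, 1],
    [0, 0, 90, 0, 1],
    [0, 0, 135, 0, 1],
    [10, -30, 140, 0, 1],
    [25, -75, 140, 0, 1],
    [45, -120, 140, 0, 1],
    [65, -165, 140, 0, 1],
    [65, -165, 140, 0, 1],
  ],
)

```text
time: 16.95
ee_pos: [0.6297, 0.0495, 0.2317]
orientation: [0.269, 3.11, 0.014]
contact_force: [-0.1, -1.5, -1.5]
opening: 0.131
```

Request:
step_arm(
  motion=[
    [13, -40, 0, 0, 1],
    [26, -75, 0, 0, 1],
    [26, -75, 0, 0, 1],
    [26, -75, 0, 0, 1],
    [26, -75, 0, 0, 1],
  ],
)

```text
time: 17.45
ee_pos: [0.6554, -0.024, 0.2311]
orientation: [0.267, 3.111, 0.016]
contact_force: [-0.4, 0.8, -1.6]
opening: 0.133
```

Run:
```python
from plant import ctrl
from h import *
import pickle
st(ctrl); c=shot(ctrl,"wrist","w16",(230,110,530,270),2.6); pickle.dump(c,open("w16.pkl","wb"))
```

```text
t 17.45 tcp [ 0.6554 -0.024   0.2311] yaw -9.82 F [-0.4  0.8 -1.6] op 0.133
```

View pics/w16.png

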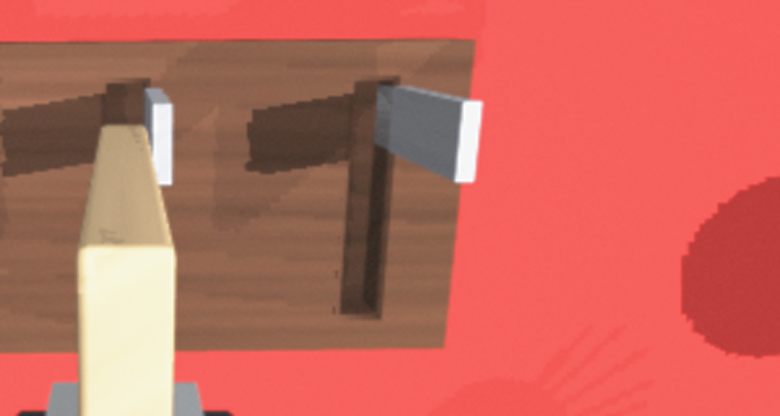

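Run:
```python
from h import *
import pickle
c=pickle.load(open("w16.pkl","rb"))
for z,q in ((.1392,[(104,126),(148,126)]),(.2692,[(79,247),(175,247)])):
    for u in q: print(z,inr(back(c,W26(*u),z)))
print(inr([.6554,-.0240]))
```

```text
0.1392 [-0.043  -0.0074]
0.1392 [-0.0429  0.0042]
0.2692 [-0.0431 -0.0089]
0.2692 [-0.0429  0.0027]
[ 0.0011 -0.0026]
```

Request:
step_arm(
  motion=[
    [-1.8, 1.2, 0, 0.4, 1],
    [-1.8, 1.2, -10, 0.4, 1],
    [-1.8, 1.2, -25, 0.4, 1],
    [-1.8, 1.2, -33, 0.4, 1],
    [-1.8, 1.2, -33, 0.4, 1],
    [-1.8, 1.2, -33, 0.4, 1],
    [-1.8, 1.2, -33, 0.4, 1],
  ],
)

```text
time: 18.2
ee_pos: [0.6539, -0.0226, 0.1987]
orientation: [0.256, 3.111, 0.016]
contact_force: [-0.2, -0.3, -1.0]
opening: 0.136
```

Run:
```python
from plant import ctrl
from h import *
import pickle
st(ctrl); c=shot(ctrl,"wrist","w17",(230,110,390,230),4.9); pickle.dump(c,open("w17.pkl","wb")); print(inr(ctrl.read_state()["ee_pos"]))
```

```text
t 18.2 tcp [ 0.6539 -0.0226  0.1987] yaw -9.38 F [-0.2 -0.3 -1. ] op 0.136
[-0.0005 -0.0014]
```

View pics/w17.png

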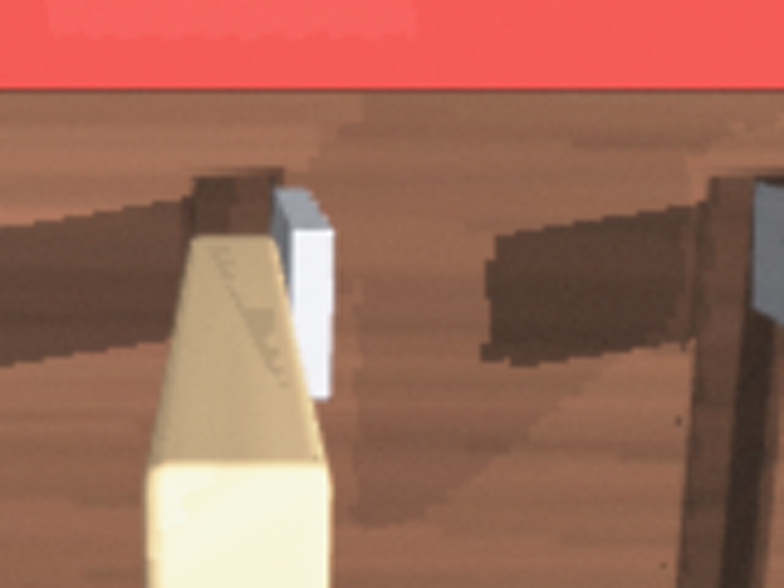

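Request:
step_arm(
  motion=[
    [0, 0.3, -10, 0, 1],
    [0, 0.3, -25, 0, 1],
    [0, 0.3, -40, 0, 1],
    [0, 0.3, -55, 0, 1],
    [0, 0.3, -65, 0, 1],
    [0, 0.3, -69, 0, 1],
    [0, 0.3, -69, 0, 1],
  ],
)

```text
time: 18.95
ee_pos: [0.6536, -0.0223, 0.1289]
orientation: [0.256, 3.112, 0.016]
contact_force: [0.4, -0.3, -1.2]
opening: 0.129
```

Run:
```python
from plant import ctrl
from h import *
import pickle
st(ctrl); c=shot(ctrl,"wrist","w18",(200,80,400,230),4); pickle.dump(c,open("w18.pkl","wb")); print(inr(ctrl.read_state()["ee_pos"]))
```

```text
t 18.95 tcp [ 0.6536 -0.0223  0.1289] yaw -9.39 F [ 0.4 -0.3 -1.2] op 0.129
[-0.0004 -0.0012]
```

View pics/w18.png

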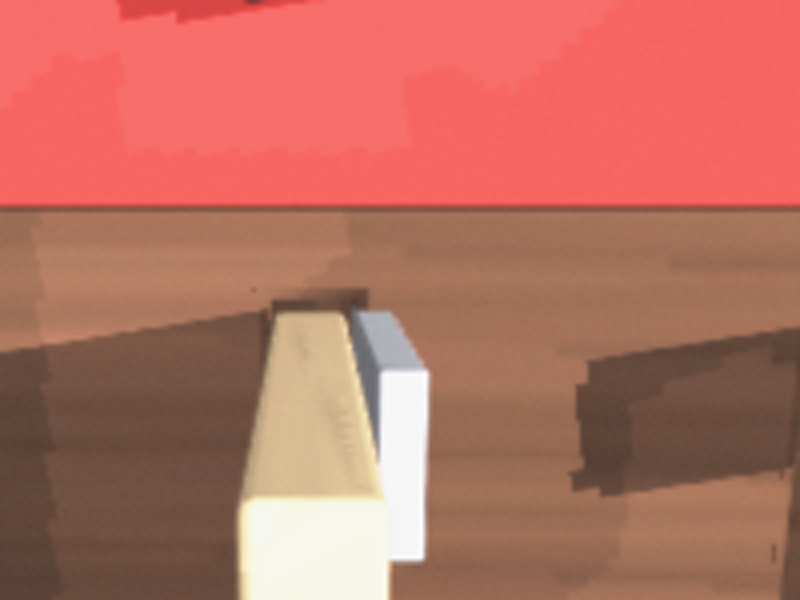

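Request:
step_arm(
  motion=[
    [0.2, 1, 0, 0, 1],
    [0.2, 1, -5, 0, 1],
    [0.2, 1, -12, 0, 1],
    [0.2, 1, -18, 0, 1],
    [0.2, 1, -24, 0, 1],
    [0.2, 1, -29, 0, 1],
    [0.2, 1, -29, 0, 1],
  ],
)

```text
time: 19.7
ee_pos: [0.6543, -0.0214, 0.1003]
orientation: [0.256, 3.111, 0.016]
contact_force: [0.1, -0.1, -2.1]
opening: 0.137
```

Run:
```python
from plant import ctrl
from h import *
st(ctrl); c=shot(ctrl,"wrist","w19"); c=shot(ctrl,"scene","s19",(200,140,400,290),4)
```

```text
t 19.7 tcp [ 0.6543 -0.0214  0.1003] yaw -9.39 F [ 0.1 -0.1 -2.1] op 0.137
```

View pics/w19.png

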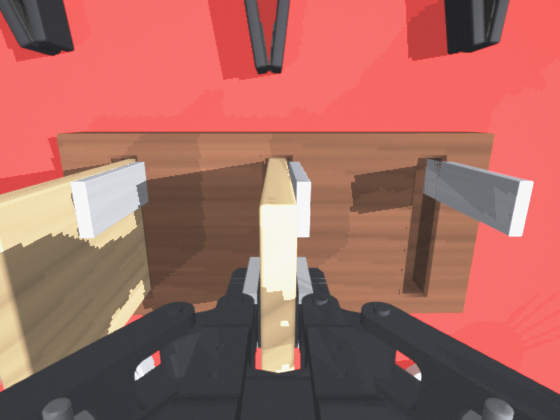

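View pics/s19.png

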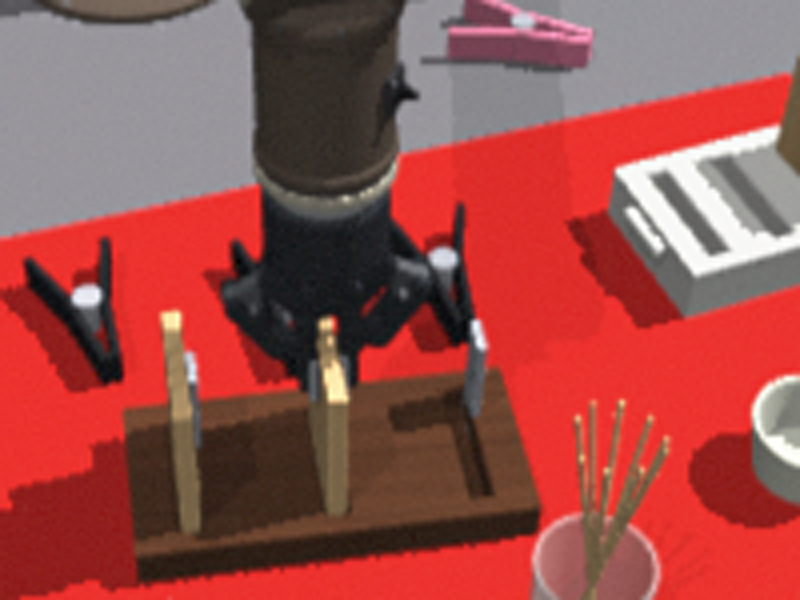

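Request:
step_arm(
  motion=[
    [0, 0, 0, 0, 0.6],
    [0, 0, 0, 0, 0.6],
    [0, 0, 0, 0, 0.6],
    [0, 0, 45, 0, 0.6],
    [0, 0, 90, 0, 0.6],
    [0, 0, 120, 0, 0.6],
    [-12, 40, 120, 0, 0.6],
    [-12, 40, 120, 0, 0.6],
  ],
)

```text
time: 20.6
ee_pos: [0.6418, 0.025, 0.2218]
orientation: [0.246, 3.111, 0.023]
contact_force: [-0.4, 0.9, -0.0]
opening: 0.398
```

Request:
step_arm(
  motion=[
    [-14, 46, 0, 4, 0.6],
    [-28, 93, 0, 8, 0.6],
    [-43, 140, 0, 12.3, 0.6],
    [-58, 187, 0, 12.3, 0.6],
    [-72, 234, 0, 12.3, 0.6],
    [-86, 280, 0, 12.3, 0.6],
    [-86, 280, 0, 12.3, 0.6],
    [-86, 280, 0, 12.3, 0.6],
  ],
)

```text
time: 21.4
ee_pos: [0.5547, 0.3067, 0.2213]
orientation: [-0.095, 3.122, 0.026]
contact_force: [-0.0, -0.8, 0.0]
opening: 0.399
```

Request:
step_arm(
  motion=[
    [-17, 50, -10, 0, 0.6],
    [-34, 98, -20, 0, 0.6],
    [-34, 116, -25, 0, 0.6],
    [-34, 116, -25, 0, 0.6],
    [-34, 116, -25, 0, 0.6],
    [-34, 116, -25, 0, 0.6],
  ],
)

```text
time: 22.0
ee_pos: [0.5224, 0.42, 0.1966]
orientation: [-0.089, 3.121, 0.024]
contact_force: [0.1, -0.5, 0.0]
opening: 0.401
```

Run:
```python
from plant import ctrl
from h import *
st(ctrl); c=shot(ctrl,"wrist","w20");T=ctrl.read_state()["ee_pos"]
```

```text
t 22.0 tcp [0.5224 0.42   0.1966] yaw 3.28 F [ 0.1 -0.5  0. ] op 0.401
```

View pics/w20.png

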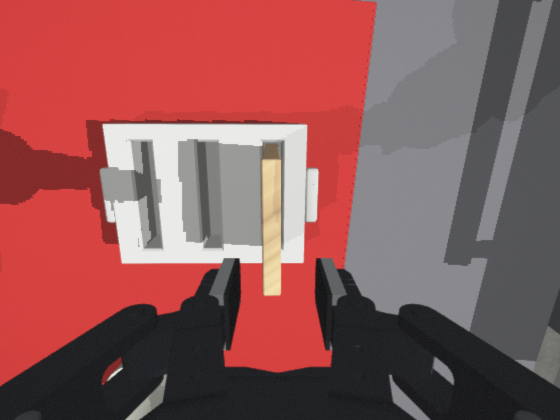

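Run:
```python
from plant import ctrl
from h import *
c=ctrl.capture("wrist")
for u in((263,146),(280,146),(263,295),(281,295)): print(back(c,u,.136).round(4))
```

```text
[0.4682 0.4089 0.136 ]
[0.4676 0.4188 0.136 ]
[0.5658 0.4133 0.136 ]
[0.5652 0.4253 0.136 ]
```

Request:
step_arm(
  motion=[
    [-2, -3.5, -40, 0, 0.6],
    [-2, -3.5, -80, 0, 0.6],
    [-2, -3.5, -98, 0, 0.6],
    [-2, -3.5, -98, 0, 0.6],
    [-2, -3.5, -98, 0, 1],
    [-2, -3.5, -98, 0, 1],
    [-2, -3.5, -98, 0, 1],
    [-2, -3.5, -98, 0, 1],
  ],
  grip_force=60,
)

```text
time: 22.9
ee_pos: [0.5212, 0.4176, 0.1008]
orientation: [-0.089, 3.118, 0.028]
contact_force: [0.3, -1.6, 6.1]
opening: 0.134
```

Request:
step_arm(
  motion=[
    [0, 0, 45, 0, 1],
    [0, 0, 90, 0, 1],
    [0, -5, 120, 0, 1],
    [15, -45, 130, -4, 1],
    [30, -90, 130, -8, 1],
    [46, -138, 130, -12.6, 1],
    [62, -186, 130, -12.6, 1],
    [62, -186, 130, -12.6, 1],
  ],
)

```text
time: 23.7
ee_pos: [0.5862, 0.2221, 0.2318]
orientation: [0.27, 3.103, 0.018]
contact_force: [0.2, -0.3, -1.0]
opening: 0.13
```

Request:
step_arm(
  motion=[
    [20, -42, 0, 0, 1],
    [40, -84, 0, 0, 1],
    [60, -126, 0, 0, 1],
    [85, -157, 0, 0, 1],
    [85, -157, 0, 0, 1],
    [85, -157, 0, 0, 1],
    [85, -157, 0, 0, 1],
  ],
)

```text
time: 24.4
ee_pos: [0.6707, 0.0669, 0.2317]
orientation: [0.268, 3.104, 0.02]
contact_force: [-0.7, 0.4, -0.3]
opening: 0.132
```

Run:
```python
from plant import ctrl
from h import *
import pickle
st(ctrl); c=shot(ctrl,"wrist","w21",(230,110,390,230),4.9); pickle.dump(c,open("w21.pkl","wb")); print(inr(ctrl.read_state()["ee_pos"]))
```

```text
t 24.4 tcp [0.6707 0.0669 0.2317] yaw -9.84 F [-0.7  0.4 -0.3] op 0.132
[0.0014 0.0898]
```

View pics/w21.png

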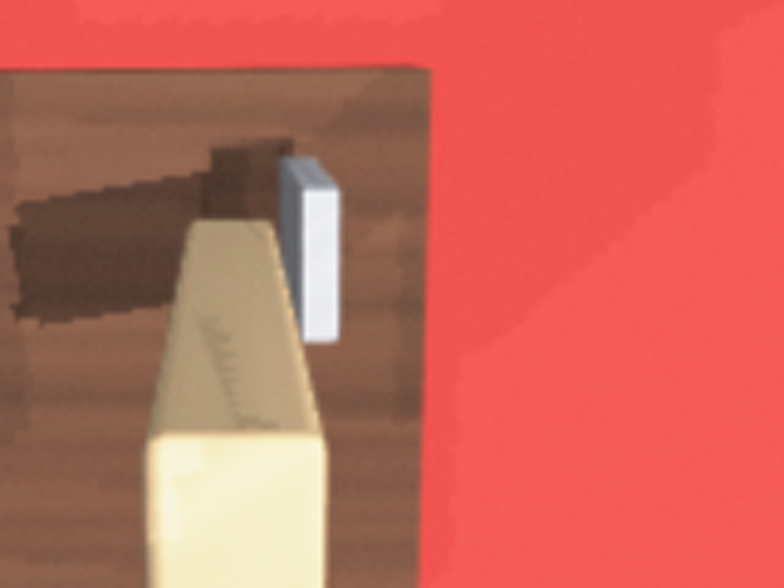

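Run:
```python
from h import *
import pickle
c=pickle.load(open("w21.pkl","rb"))
for z,q in ((.1369,[(190,221),(269,221)]),(.2669,[(147,437),(326,437)])):
    for u in q: print(z,inr(back(c,(230+u[0]/4.9,110+u[1]/4.9),z)))
```

```text
0.1369 [-0.0438  0.0844]
0.1369 [-0.0436  0.0955]
0.2669 [-0.0441  0.0831]
0.2669 [-0.0439  0.0948]
```

Request:
step_arm(
  motion=[
    [-0.5, 4.6, 0, 0.4, 1],
    [-0.5, 4.6, -8, 0.4, 1],
    [-0.5, 4.6, -20, 0.4, 1],
    [-0.5, 4.6, -30, 0.4, 1],
    [-0.5, 4.6, -30, 0.4, 1],
    [-0.5, 4.6, -30, 0.4, 1],
    [-0.5, 4.6, -30, 0.4, 1],
  ],
)

```text
time: 25.15
ee_pos: [0.6704, 0.0716, 0.2021]
orientation: [0.256, 3.104, 0.02]
contact_force: [1.3, -0.4, -0.9]
opening: 0.133
```

Run:
```python
from plant import ctrl
from h import *
import pickle
st(ctrl); c=shot(ctrl,"wrist","w22",(230,110,390,230),4.9); print(inr(ctrl.read_state()["ee_pos"]))
```

```text
t 25.15 tcp [0.6704 0.0716 0.2021] yaw -9.42 F [ 1.3 -0.4 -0.9] op 0.133
[0.0005 0.0942]
```

View pics/w22.png

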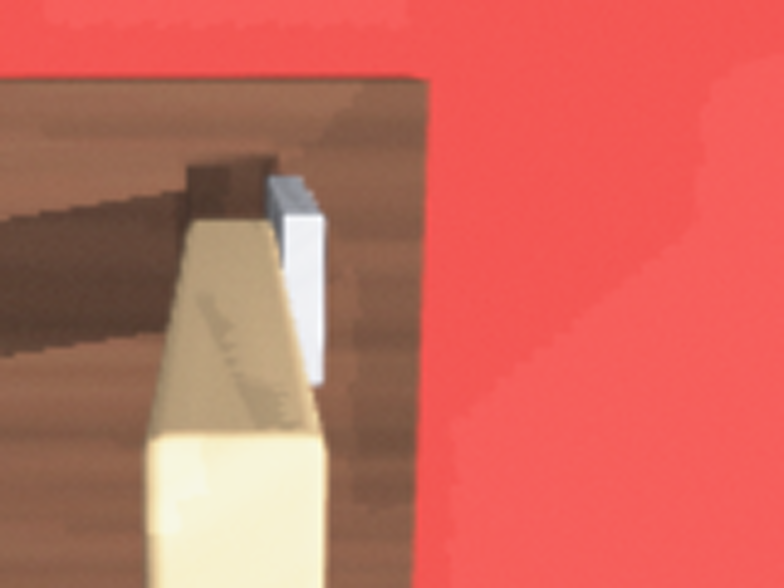

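Request:
step_arm(
  motion=[
    [0, 0.2, -10, 0, 1],
    [0, 0.2, -25, 0, 1],
    [0, 0.2, -40, 0, 1],
    [0, 0.2, -55, 0, 1],
    [0, 0.2, -65, 0, 1],
    [0, 0.2, -70, 0, 1],
    [0, 0.2, -70, 0, 1],
  ],
)

```text
time: 25.9
ee_pos: [0.6701, 0.0718, 0.1312]
orientation: [0.256, 3.106, 0.02]
contact_force: [-0.4, -0.4, -1.4]
opening: 0.133
```

Run:
```python
from plant import ctrl
from h import *
import pickle
st(ctrl); c=shot(ctrl,"wrist","w23",(200,80,400,230),4); print(inr(ctrl.read_state()["ee_pos"]))
```

```text
t 25.9 tcp [0.6701 0.0718 0.1312] yaw -9.42 F [-0.4 -0.4 -1.4] op 0.133
[0.0005 0.0943]
```

View pics/w23.png

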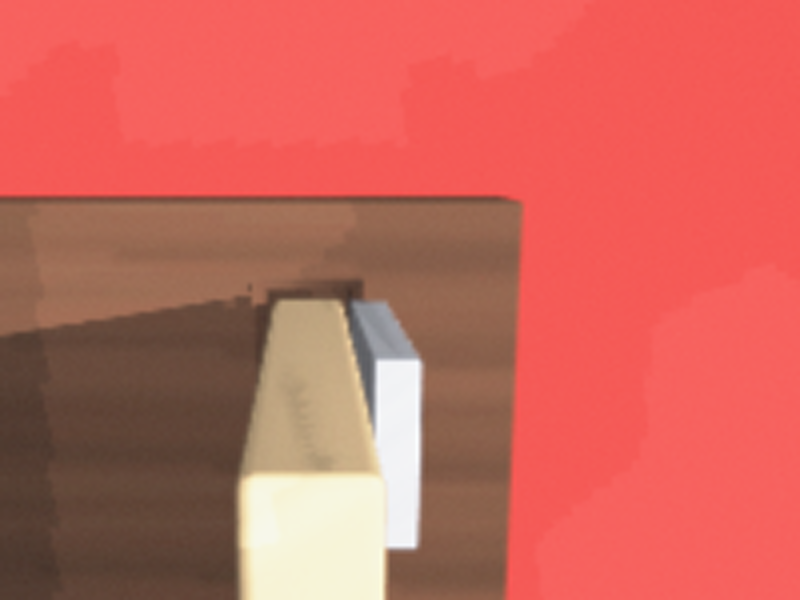

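Request:
step_arm(
  motion=[
    [0.1, 0.7, 0, 0, 1],
    [0.1, 0.7, -5, 0, 1],
    [0.1, 0.7, -12, 0, 1],
    [0.1, 0.7, -18, 0, 1],
    [0.1, 0.7, -24, 0, 1],
    [0.1, 0.7, -28, 0, 1],
    [0.1, 0.7, -28, 0, 1],
  ],
)

```text
time: 26.65
ee_pos: [0.6705, 0.0724, 0.1035]
orientation: [0.256, 3.105, 0.02]
contact_force: [-0.1, 0.7, -1.2]
opening: 0.131
```

Run:
```python
from plant import ctrl
from h import *
st(ctrl); c=shot(ctrl,"scene","s24",(200,140,400,290),4);c=shot(ctrl,"wrist","w24")
```

```text
t 26.65 tcp [0.6705 0.0724 0.1035] yaw -9.42 F [-0.1  0.7 -1.2] op 0.131
```

View pics/s24.png

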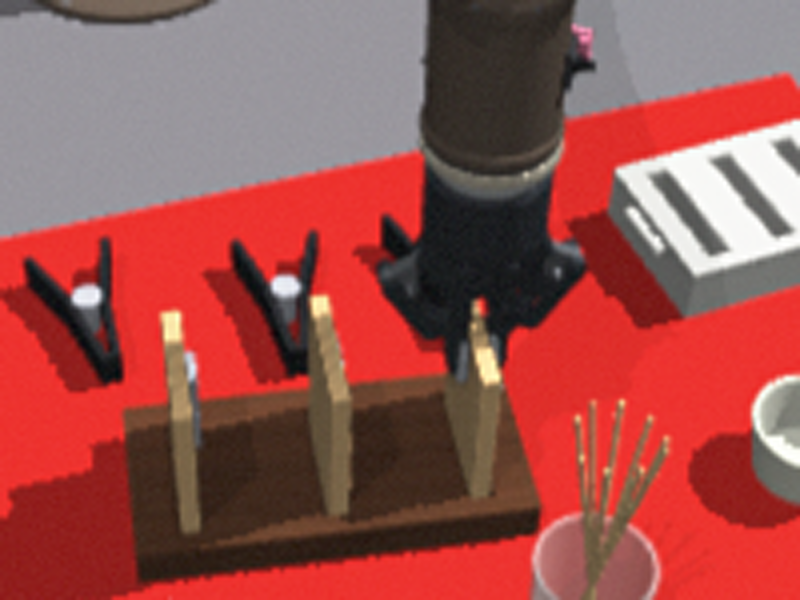

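View pics/w24.png

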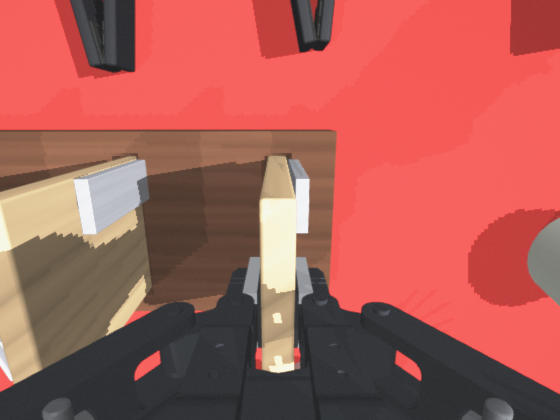

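Request:
step_arm(
  motion=[
    [0, 0, 0, 0, 0.6],
    [0, 0, 0, 0, 0.6],
    [0, 0, 0, 0, 0.6],
    [0, 0, 45, 0, 0.6],
    [0, 0, 85, 0, 0.5],
    [-30, 8, 90, 2, 0.3],
    [-70, 17, 90, 4, 0.05],
    [-70, 17, 90, 4, 0.05],
  ],
)

```text
time: 27.55
ee_pos: [0.5959, 0.091, 0.194]
orientation: [0.143, 3.116, 0.023]
contact_force: [0.2, 0.7, 0.1]
opening: 0.949
```

Request:
step_arm(
  motion=[
    [-45, 10, -10, 1.5, 0.05],
    [-90, 20, -20, 1.5, 0.05],
    [-143, 33, -30, 1.5, 0.05],
    [-143, 33, -30, 1.5, 0.05],
    [-143, 33, -30, 1.5, 0.05],
    [-143, 33, -30, 1.5, 0.05],
  ],
)

```text
time: 28.15
ee_pos: [0.4547, 0.124, 0.1648]
orientation: [0.103, 3.116, 0.024]
contact_force: [0.4, 0.5, -0.0]
opening: 0.952
```

Run:
```python
from plant import ctrl
from h import *
import pickle
st(ctrl); c=shot(ctrl,"wrist","w25"); c2=shot(ctrl,"top","t25",(200,110,400,260),4); pickle.dump((c,c2),open("c25.pkl","wb"))
```

```text
t 28.15 tcp [0.4547 0.124  0.1648] yaw -3.76 F [ 0.4  0.5 -0. ] op 0.952
```

View pics/w25.png

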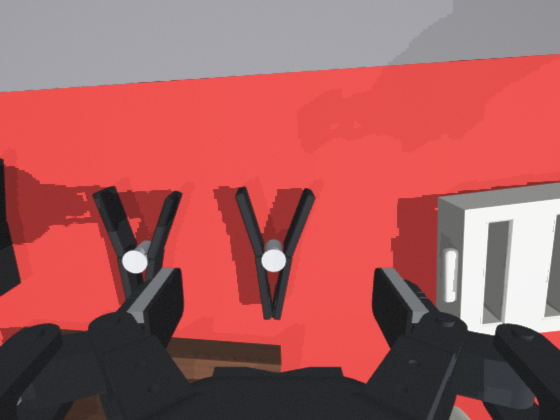

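View pics/t25.png

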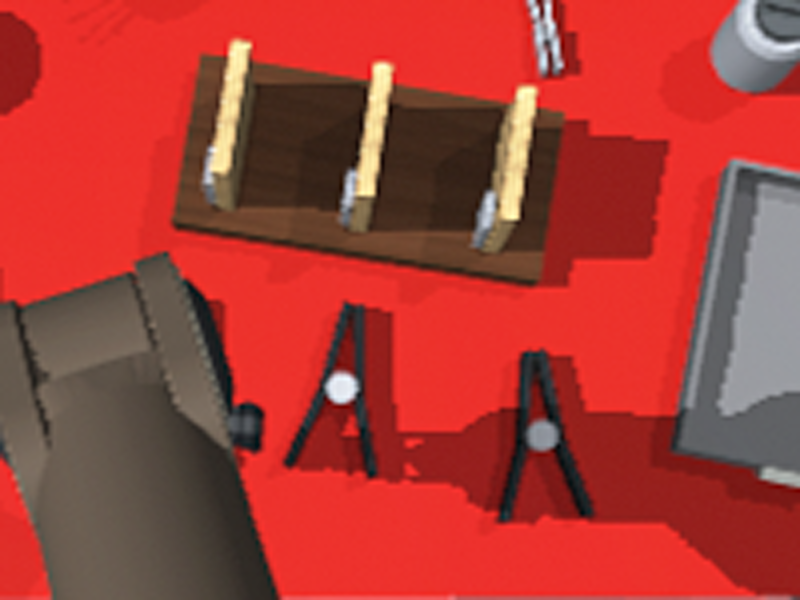

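Run:
```python
from h import *
import pickle
c,c2=pickle.load(open("c25.pkl","rb"))
for n,q,z in(("piv",(273.5,260),.03),("hl",(242,189),.03),("hr",(309,192),.03),("tip",(272,317),.03)): print(n,back(c,q,z).round(4))
```

```text
piv [0.5053 0.1185 0.03  ]
hl [0.4396 0.0968 0.03  ]
hr [0.446  0.1523 0.03  ]
tip [0.5628 0.1131 0.03  ]
```

Request:
step_arm(
  motion=[
    [3.5, -1, -40, -1.7, 0.05],
    [3.5, -1, -85, -1.7, 0.05],
    [3.5, -1, -125, -1.7, 0.05],
    [3.5, -1, -150, -1.7, 0.05],
    [3.5, -1, -161, -1.7, 0.05],
    [3.5, -1, -161, -1.7, 0.05],
    [3.5, -1, -161, -1.7, 0.05],
  ],
  grip_force=40,
)

```text
time: 28.95
ee_pos: [0.4593, 0.1227, 0.0042]
orientation: [0.151, 3.113, 0.024]
contact_force: [0.6, 0.3, -0.0]
opening: 0.952
```

Request:
step_arm(
  motion=[
    [0, 0, 0, 0, 0.4],
    [0, 0, 0, 0, 0.6],
    [0, 0, 0, 0, 0.8],
    [0, 0, 0, 0, 0.8],
    [0, 0, 0, 0, 0.8],
    [0, 0, 0, 0, 0.8],
  ],
)

```text
time: 29.55
ee_pos: [0.4615, 0.124, 0.0067]
orientation: [0.149, 3.108, 0.028]
contact_force: [-1.5, 1.0, 14.7]
opening: 0.327
```

Run:
```python
from plant import ctrl
from h import *
st(ctrl); c=shot(ctrl,"wrist","w26");c=shot(ctrl,"scene","s26",(200,140,400,290),4)
```

```text
t 29.55 tcp [0.4615 0.124  0.0067] yaw -5.49 F [-1.5  1.  14.7] op 0.327
```

View pics/w26.png

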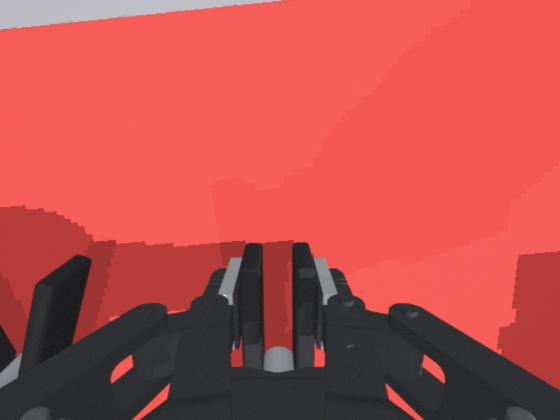

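View pics/s26.png

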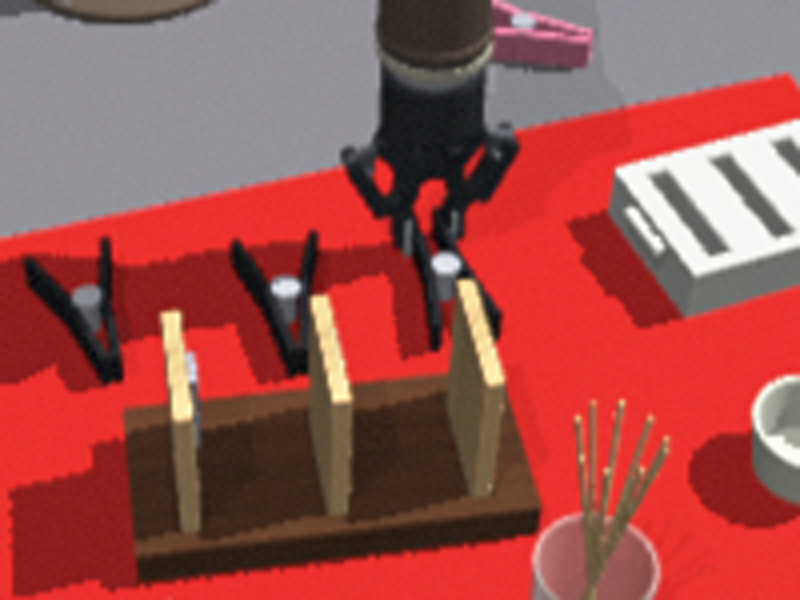

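Request:
step_arm(
  motion=[
    [0, 0, 20, 0, 0.8],
    [0, 0, 40, 0, 0.8],
    [5, -3, 55, -2, 0.8],
    [20, -12, 55, -3.8, 0.8],
    [35, -19, 54, -3.8, 0.8],
    [35, -19, 54, -3.8, 0.8],
    [35, -19, 54, -3.8, 0.8],
    [35, -19, 54, -3.8, 0.8],
  ],
)

```text
time: 30.45
ee_pos: [0.4959, 0.105, 0.0603]
orientation: [0.252, 3.102, 0.026]
contact_force: [0.5, 0.2, -1.5]
opening: 0.33
```

Run:
```python
from plant import ctrl
from h import *
import pickle
st(ctrl); c=shot(ctrl,"wrist","w27");d=shot(ctrl,"scene","s27",(240,140,400,260),5);t=shot(ctrl,"top","t27",(180,110,340,230),5)
pickle.dump((c,d,t),open("c27.pkl","wb"))
```

```text
t 30.45 tcp [0.4959 0.105  0.0603] yaw -9.29 F [ 0.5  0.2 -1.5] op 0.33
```

View pics/t27.png

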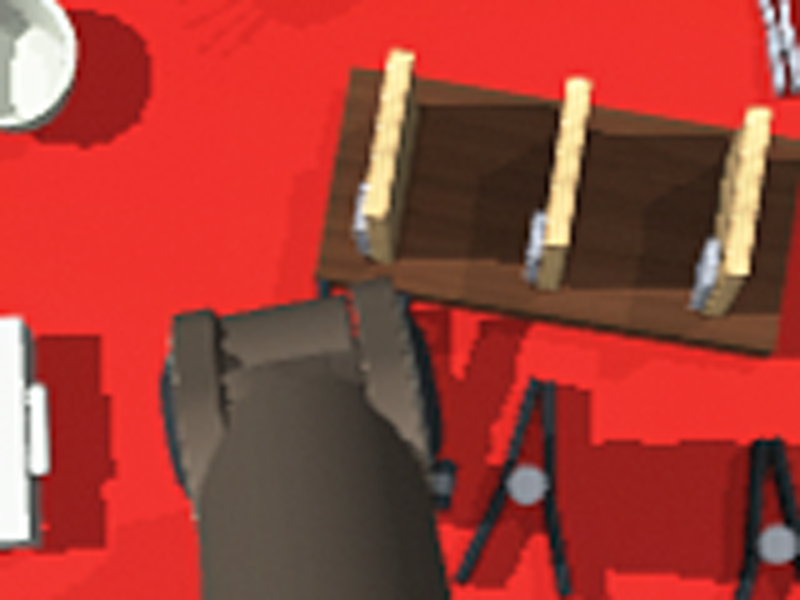

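View pics/s27.png

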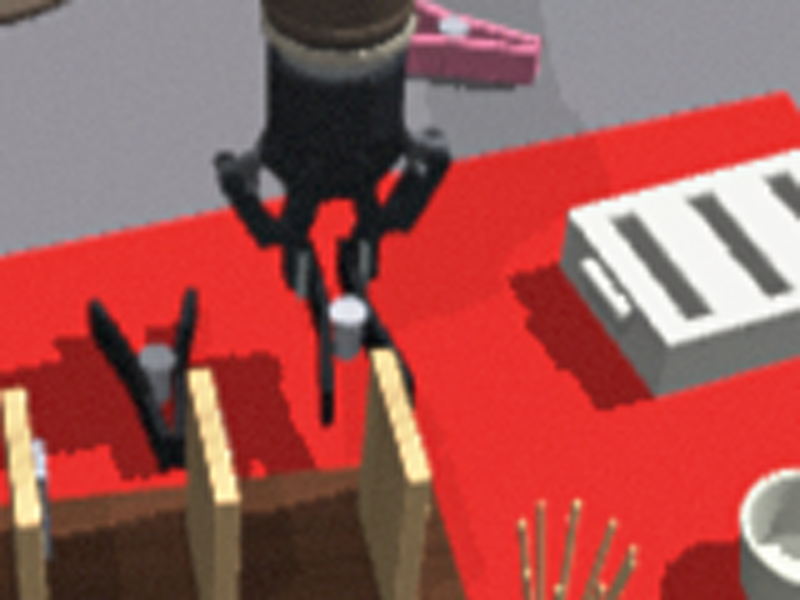

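View pics/w27.png

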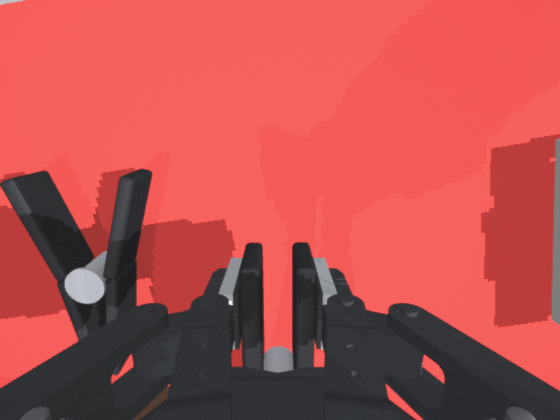

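Run:
```python
from h import *
import pickle
c,d,t=pickle.load(open("c27.pkl","rb"))
T=np.array([.4959,.1050])
S=lambda u,v:(240+u/5,140+v/5)
for n,q,z in(("piv",(349,313),.0836),("tipL",(326,422),.0536),("tipR",(410,400),.0536)):
    P=back(d,S(*q),z); e=P[:2]-T; print(n,P.round(4),"rel X",(e@X_).round(4),"Y",(e@Y_).round(4), inr(P))
print(inr(T))
for n,p in dict(boardtop=(-.045,.095-.006,.138),b2=(-.045,.095+.006,.138),st=(-.045,.1085,.098)).items():
    w=RK+p[0]*X_+p[1]*Y_; u=proj(d,[*w,p[2]]); print(n,(u-[240,140])*5, (proj(t,[*w,p[2]])-[180,110])*5)
```

```text
piv [0.5456 0.0989 0.0836] rel X 0.05 Y 0.002 [-0.1271  0.1008]
tipL [0.5944 0.0683 0.0536] rel X 0.1031 Y -0.0202 [-0.074   0.0785]
tipR [0.5931 0.1191 0.0536] rel X 0.0936 Y 0.0297 [-0.0835  0.1284]
[-0.1772  0.0988]
boardtop [364.47503095 350.18132829] [385.62154262 214.98718073]
b2 [387.11374635 347.76453193] [363.01071332 211.31346593]
st [395.76056444 399.05107214] [352.22464364 225.43262015]
```

Request:
step_arm(
  motion=[
    [10, -1.6, 0, 0, 0.8],
    [20, -3.3, 0, 0, 0.8],
    [30, -4.9, 0, 0, 0.8],
    [39, -6.4, 0, 0, 0.8],
    [47, -7.7, 0, 0, 0.8],
    [47, -7.7, 0, 0, 0.8],
    [47, -7.7, 0, 0, 0.8],
  ],
)

```text
time: 31.3
ee_pos: [0.5428, 0.0974, 0.0603]
orientation: [0.252, 3.102, 0.026]
contact_force: [-0.2, -0.1, -1.0]
opening: 0.328
```

Run:
```python
from plant import ctrl
from h import *
import pickle
st(ctrl);print(inr(ctrl.read_state()["ee_pos"])); d=shot(ctrl,"scene","s28",(260,150,380,240),6.6);t=shot(ctrl,"top","t28",(200,110,300,185),8)
c=shot(ctrl,"wrist","w28")
```

```text
t 31.3 tcp [0.5428 0.0974 0.0603] yaw -9.28 F [-0.2 -0.1 -1. ] op 0.328
[-0.1296  0.0989]
```

View pics/s28.png

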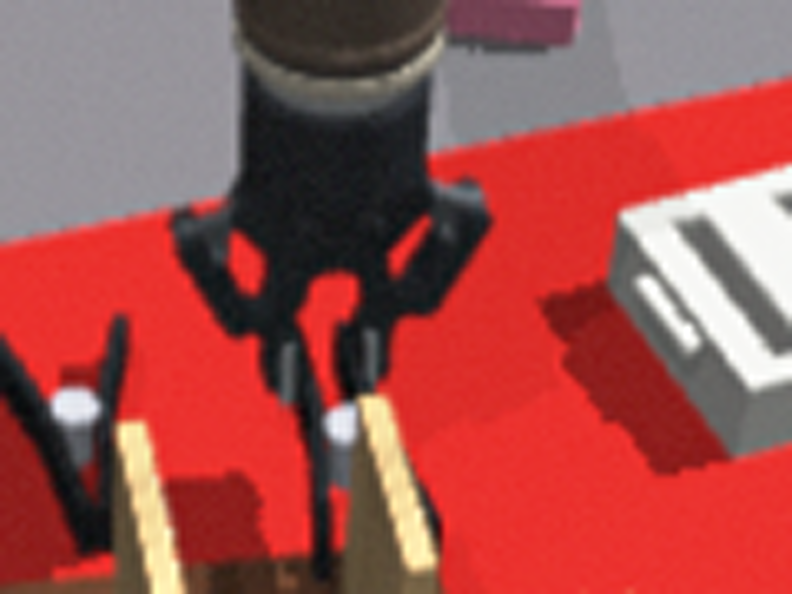

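View pics/t28.png

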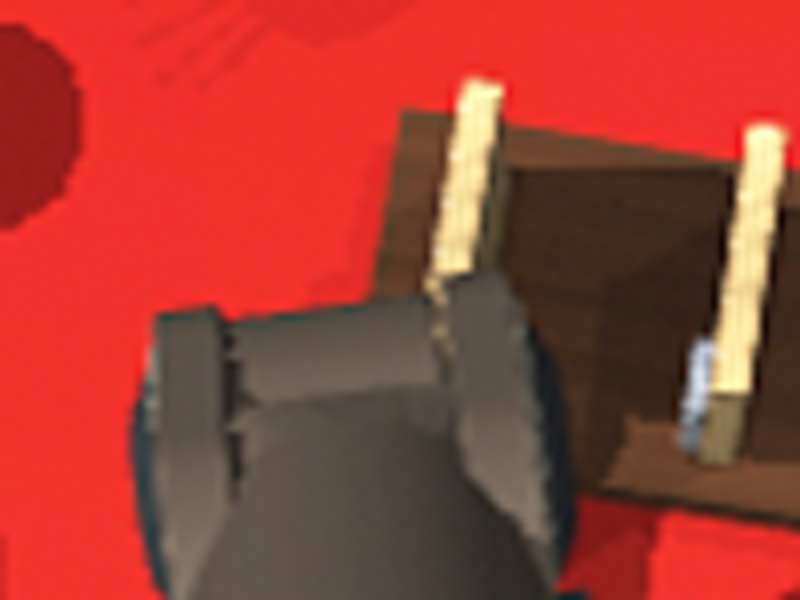

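View pics/w28.png

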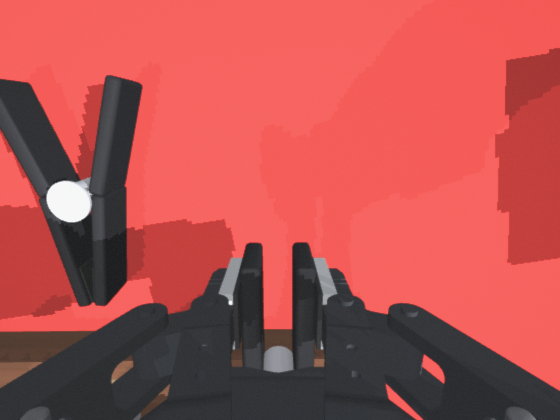

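Request:
step_arm(
  motion=[
    [0, 0, 0, 0, 0.65],
    [0, 0, 0, 0, 0.6],
    [0, 0, 0, 0, 0.55],
    [0, 0, 0, 0, 0.5],
    [0, 0, 0, 0, 0.45],
    [0, 0, 0, 0, 0.38],
    [0, 0, 0, 0, 0.3],
    [0, 0, 0, 0, 0.3],
  ],
)

```text
time: 32.25
ee_pos: [0.5426, 0.0977, 0.0605]
orientation: [0.251, 3.102, 0.026]
contact_force: [0.2, 0.2, -0.4]
opening: 0.699
```

Run:
```python
from plant import ctrl
from h import *
import pickle
st(ctrl);print(inr(ctrl.read_state()["ee_pos"])); d=shot(ctrl,"scene","s29",(260,150,380,240),6.6)
c=shot(ctrl,"wrist","w29")
```

```text
t 32.25 tcp [0.5426 0.0977 0.0605] yaw -9.25 F [ 0.2  0.2 -0.4] op 0.699
[-0.1299  0.0991]
```

View pics/s29.png

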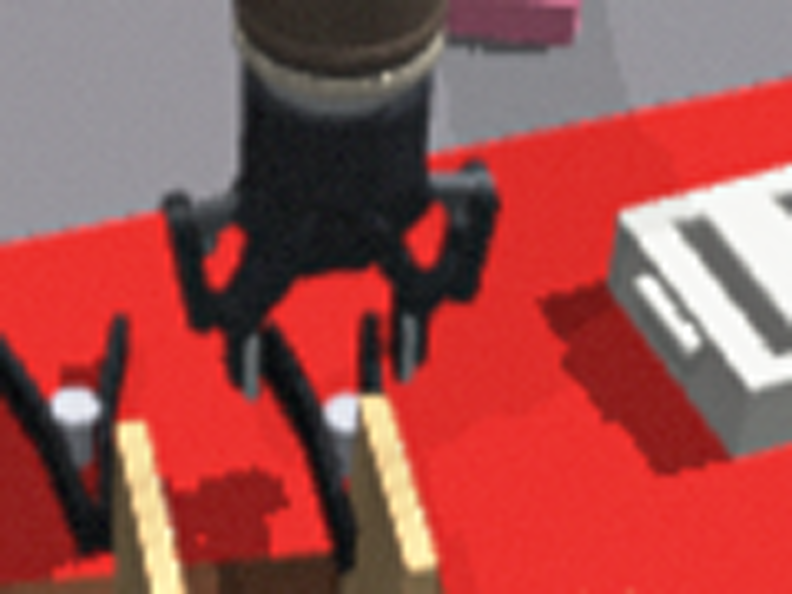

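View pics/w29.png

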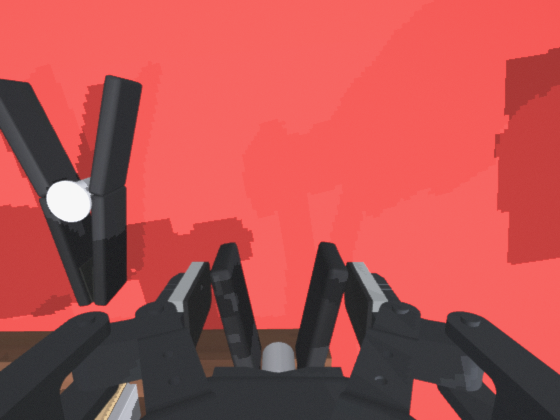

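Request:
step_arm(
  motion=[
    [0, 0, 0, 0, 0.2],
    [0, 0, 30, 0, 0.15],
    [0, 0, 70, 0, 0.05],
    [-15, -10, 105, 0, 0.05],
    [-50, -40, 105, 1.8, 0.05],
    [-80, -75, 105, 1.8, 0.05],
    [-92, -93, 105, 1.8, 0.05],
    [-92, -93, 105, 1.8, 0.05],
  ],
)

```text
time: 33.15
ee_pos: [0.4487, 0.002, 0.1658]
orientation: [0.209, 3.106, 0.027]
contact_force: [0.7, 1.3, 0.3]
opening: 0.949
```

Request:
step_arm(
  motion=[
    [0, 0, 0, 0, 0.05],
    [0, 0, 0, 0, 0.05],
  ],
)

```text
time: 33.35
ee_pos: [0.4492, 0.0025, 0.1659]
orientation: [0.208, 3.105, 0.027]
contact_force: [0.8, 0.1, 0.4]
opening: 0.947
```

Run:
```python
from plant import ctrl
from h import *
import pickle
st(ctrl); c=shot(ctrl,"wrist","w30");d=shot(ctrl,"scene","s30",(200,140,400,290),4);pickle.dump(c,open("c30.pkl","wb"))
```

```text
t 33.35 tcp [0.4492 0.0025 0.1659] yaw -7.66 F [0.8 0.1 0.4] op 0.947
```

View pics/w30.png

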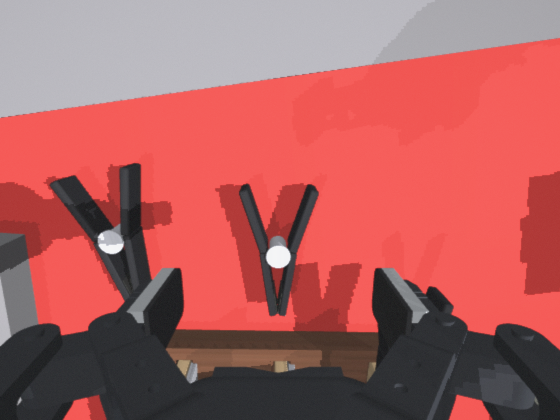

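View pics/s30.png

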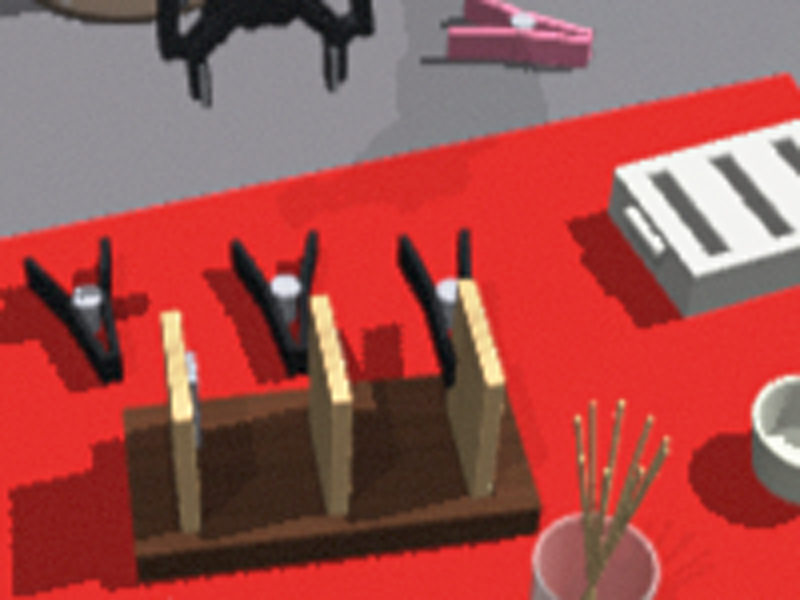

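```bash
cat >> h.py <<'E'
def clippose(c,piv,hl,hr,tip):
    P=[back(c,q,.03)[:2] for q in (piv,hl,hr,tip)]
    m=(P[1]+P[2])/2; a=P[3]-m; b=P[2]-P[1]
    print("piv",P[0].round(4),"yaw axis",np.degrees(np.arctan2(a[1],a[0])).round(1),"yaw perp",np.degrees(np.arctan2(-b[0],b[1])).round(1))
    y=np.arctan2(a[1],a[0]); print("grasp45",(P[0]-.045*np.array([np.cos(y),np.sin(y)])).round(4))
E
python3 - <<'E'
from h import *
import pickle
clippose(pickle.load(open("c30.pkl","rb")),(278,258),(244,187),(313,187),(278,315))
E
```

```text
piv [ 0.4993 -0.0021] yaw axis -7.8 yaw perp -7.9
grasp45 [0.4547 0.004 ]
```

Request:
step_arm(
  motion=[
    [3.5, 1.5, -40, 0, 0.05],
    [3.5, 1.5, -85, 0, 0.05],
    [3.5, 1.5, -125, 0, 0.05],
    [3.5, 1.5, -150, 0, 0.05],
    [3.5, 1.5, -161, 0, 0.05],
    [3.5, 1.5, -161, 0, 0.05],
    [3.5, 1.5, -161, 0, 0.05],
  ],
)

```text
time: 34.15
ee_pos: [0.4535, 0.0044, 0.0054]
orientation: [0.207, 3.105, 0.027]
contact_force: [0.2, -0.3, -0.6]
opening: 0.951
```

Request:
step_arm(
  motion=[
    [0, 0, 0, 0, 0.4],
    [0, 0, 0, 0, 0.6],
    [0, 0, 0, 0, 0.8],
    [0, 0, 0, 0, 0.8],
    [0, 0, 0, 0, 0.8],
    [0, 0, 0, 0, 0.8],
  ],
)

```text
time: 34.75
ee_pos: [0.4556, 0.005, 0.0077]
orientation: [0.205, 3.1, 0.029]
contact_force: [-2.6, 1.0, 14.2]
opening: 0.329
```

Request:
step_arm(
  motion=[
    [0, 0, 20, 0, 0.8],
    [0, 0, 40, 0, 0.8],
    [5, 2, 55, -1, 0.8],
    [15, 4, 55, -1.6, 0.8],
    [25, 6, 54, -1.6, 0.8],
    [25, 6, 54, -1.6, 0.8],
    [25, 6, 54, -1.6, 0.8],
  ],
)

```text
time: 35.45
ee_pos: [0.4801, 0.011, 0.0608]
orientation: [0.248, 3.098, 0.028]
contact_force: [0.2, 0.2, -1.0]
opening: 0.328
```

Run:
```python
from plant import ctrl
from h import *
import pickle
st(ctrl);print(inr(ctrl.read_state()["ee_pos"])); d=shot(ctrl,"scene","s31",(220,150,340,240),6.6)
c=shot(ctrl,"wrist","w31")
```

```text
t 35.45 tcp [0.4801 0.011  0.0608] yaw -9.12 F [ 0.2  0.2 -1. ] op 0.328
[-0.1775  0.0035]
```

View pics/s31.png

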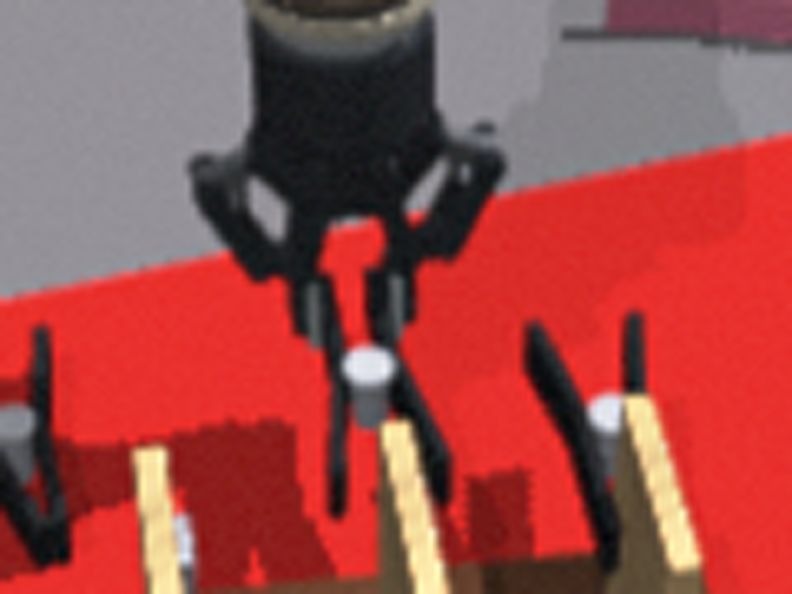

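View pics/w31.png

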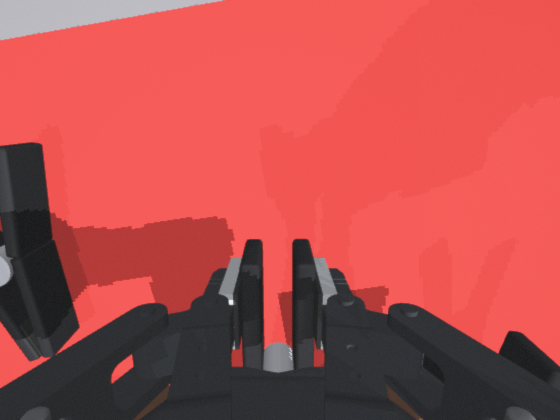

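Request:
step_arm(
  motion=[
    [10, -1.6, 0, 0, 0.8],
    [20, -3.3, 0, 0, 0.8],
    [30, -4.9, 0, 0, 0.8],
    [39, -6.4, 0, 0, 0.8],
    [48, -7.7, 0, 0, 0.8],
    [48, -7.7, 0, 0, 0.8],
    [48, -7.7, 0, 0, 0.8],
  ],
)

```text
time: 36.25
ee_pos: [0.5276, 0.003, 0.0607]
orientation: [0.249, 3.099, 0.028]
contact_force: [-0.4, -0.7, -0.3]
opening: 0.328
```

Run:
```python
from plant import ctrl
from h import *
st(ctrl);print(inr(ctrl.read_state()["ee_pos"])); d=shot(ctrl,"scene","s32",(220,150,340,240),6.6)
```

```text
t 36.25 tcp [0.5276 0.003  0.0607] yaw -9.16 F [-0.4 -0.7 -0.3] op 0.328
[-0.1294  0.0033]
```

View pics/s32.png

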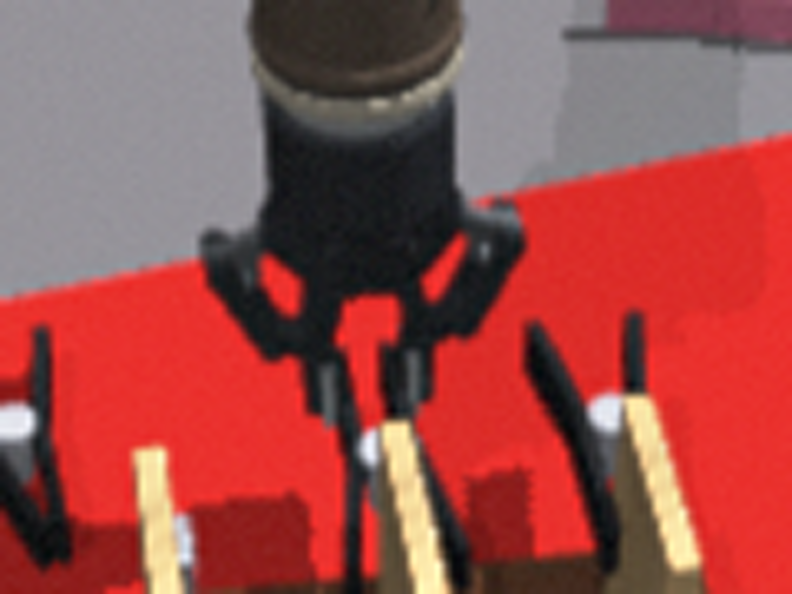

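Request:
step_arm(
  motion=[
    [0, 0, 0, 0, 0.65],
    [0, 0, 0, 0, 0.6],
    [0, 0, 0, 0, 0.55],
    [0, 0, 0, 0, 0.5],
    [0, 0, 0, 0, 0.45],
    [0, 0, 0, 0, 0.38],
    [0, 0, 0, 0, 0.3],
    [0, 0, 0, 0, 0.25],
  ],
)

```text
time: 37.1
ee_pos: [0.5273, 0.0031, 0.0607]
orientation: [0.249, 3.099, 0.028]
contact_force: [1.1, -0.6, 1.0]
opening: 0.745
```

Run:
```python
from plant import ctrl
from h import *
st(ctrl);d=shot(ctrl,"scene","s33",(200,140,400,290),4)
c=shot(ctrl,"wrist","w33")
```

```text
t 37.1 tcp [0.5273 0.0031 0.0607] yaw -9.16 F [ 1.1 -0.6  1. ] op 0.745
```

View pics/s33.png

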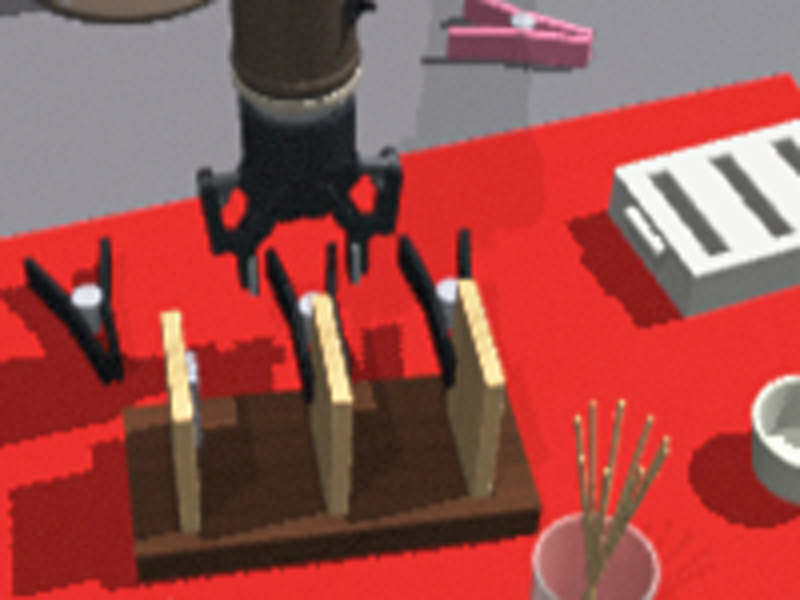

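View pics/w33.png

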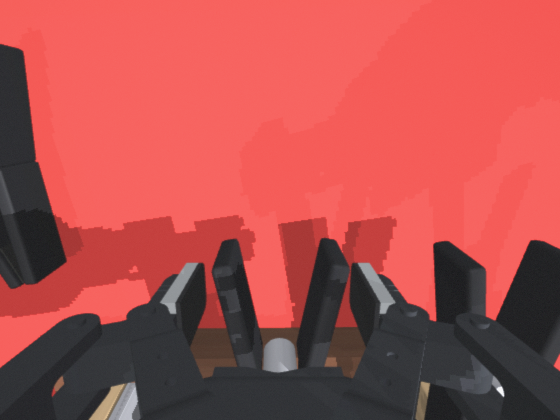

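Request:
step_arm(
  motion=[
    [0, 0, 30, 0, 0.25],
    [0, 0, 70, 0, 0.2],
    [-10, -10, 105, 0, 0.05],
    [-35, -42, 105, 4, 0.05],
    [-60, -80, 105, 8, 0.05],
    [-85, -118, 105, 12.8, 0.05],
    [-111, -148, 105, 12.8, 0.05],
    [-111, -148, 105, 12.8, 0.05],
  ],
)

```text
time: 38.0
ee_pos: [0.4128, -0.1489, 0.1658]
orientation: [-0.087, 3.111, 0.032]
contact_force: [0.0, 0.8, -0.6]
opening: 0.951
```

Request:
step_arm(
  motion=[
    [0, 0, 0, 0, 0.05],
    [0, 0, 0, 0, 0.05],
  ],
)

```text
time: 38.2
ee_pos: [0.413, -0.1488, 0.166]
orientation: [-0.087, 3.111, 0.032]
contact_force: [0.3, -0.0, 0.4]
opening: 0.946
```

Run:
```python
from plant import ctrl
from h import *
import pickle
st(ctrl); c=shot(ctrl,"wrist","w34");pickle.dump(c,open("c34.pkl","wb"))
```

```text
t 38.2 tcp [ 0.413  -0.1488  0.166 ] yaw 3.23 F [ 0.3 -0.   0.4] op 0.946
```

View pics/w34.png

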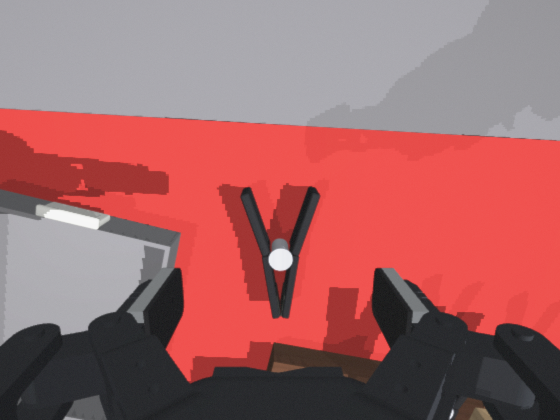

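Run:
```python
from h import *
import pickle
c=pickle.load(open("c34.pkl","rb"))
clippose(c,(280.5,259),(246,190),(315,190),(281,317)); print(back(c,(178,234),.036))
```

```text
piv [ 0.464  -0.1413] yaw axis 3.6 yaw perp 3.0
grasp45 [ 0.4191 -0.1441]
[ 0.44253355 -0.22956684  0.036     ]
```

Request:
step_arm(
  motion=[
    [4, 4.2, -40, 0, 0.05],
    [4, 4.2, -85, 0, 0.05],
    [4, 4.2, -125, 0, 0.05],
    [4, 4.2, -150, 0, 0.05],
    [4, 4.2, -161, 0, 0.05],
    [4, 4.2, -161, 0, 0.05],
    [4, 4.2, -161, 0, 0.05],
  ],
)

```text
time: 38.95
ee_pos: [0.4181, -0.144, 0.0055]
orientation: [-0.09, 3.11, 0.032]
contact_force: [-0.6, 0.4, 0.3]
opening: 0.95
```

Request:
step_arm(
  motion=[
    [0, 0, 0, 0, 0.4],
    [0, 0, 0, 0, 0.6],
    [0, 0, 0, 0, 0.8],
    [0, 0, 0, 0, 0.8],
    [0, 0, 0, 0, 0.8],
    [0, 0, 0, 0, 0.8],
  ],
)

```text
time: 39.55
ee_pos: [0.42, -0.1441, 0.0078]
orientation: [-0.091, 3.106, 0.031]
contact_force: [-2.7, 1.7, 16.2]
opening: 0.332
```

Request:
step_arm(
  motion=[
    [0, 0, 20, 0, 0.8],
    [0, 0, 40, 0, 0.8],
    [5, 10, 55, -4, 0.8],
    [18, 30, 55, -8, 0.8],
    [32, 50, 54, -12.5, 0.8],
    [45, 61.5, 54, -12.5, 0.8],
    [45, 61.5, 54, -12.5, 0.8],
    [45, 61.5, 54, -12.5, 0.8],
  ],
)

```text
time: 40.35
ee_pos: [0.4651, -0.0828, 0.062]
orientation: [0.244, 3.095, 0.025]
contact_force: [-0.7, 0.0, -0.6]
opening: 0.329
```

Request:
step_arm(
  motion=[
    [0, 0, 0, 0, 0.8],
    [0, 0, 0, 0, 0.8],
  ],
)

```text
time: 40.55
ee_pos: [0.4645, -0.0838, 0.0621]
orientation: [0.245, 3.095, 0.025]
contact_force: [0.0, 1.0, -0.7]
opening: 0.321
```

Run:
```python
from plant import ctrl
from h import *
st(ctrl);print(inr(ctrl.read_state()["ee_pos"])); d=shot(ctrl,"scene","s35",(180,150,300,240),6.6)
c=shot(ctrl,"wrist","w35")
```

```text
t 40.55 tcp [ 0.4645 -0.0838  0.0621] yaw -9.05 F [ 0.   1.  -0.7] op 0.321
[-0.1775 -0.0926]
```

View pics/s35.png

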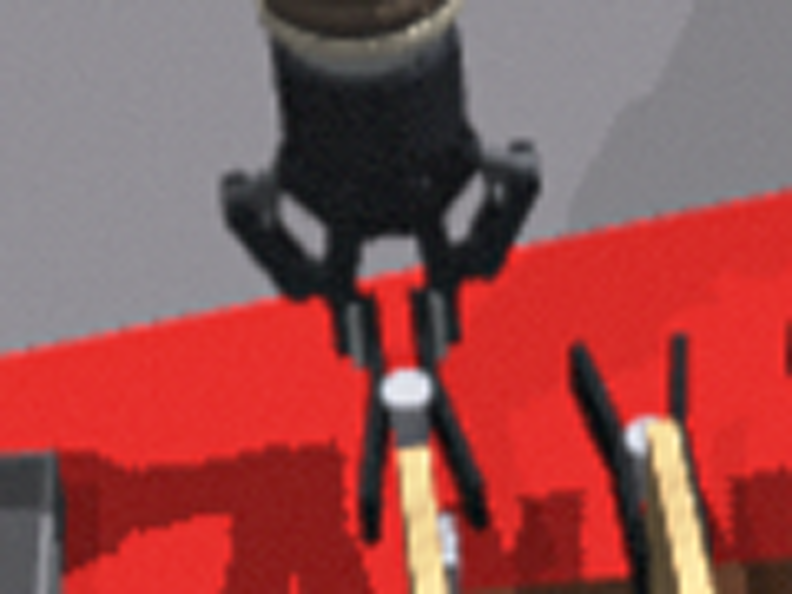

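View pics/w35.png

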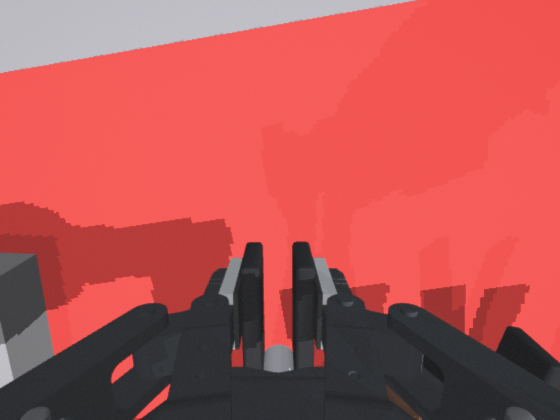

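Request:
step_arm(
  motion=[
    [10, -0.8, 0, 0, 0.8],
    [20, -2.3, 0, 0, 0.8],
    [30, -3.9, 0, 0, 0.8],
    [39, -5.4, 0, 0, 0.8],
    [48, -6.8, 0, 0, 0.8],
    [48, -6.8, 0, 0, 0.8],
    [48, -6.8, 0, 0, 0.8],
  ],
)

```text
time: 41.35
ee_pos: [0.5125, -0.0904, 0.0618]
orientation: [0.246, 3.096, 0.025]
contact_force: [0.1, 0.0, -0.8]
opening: 0.329
```

Run:
```python
from plant import ctrl
from h import *
st(ctrl);print(inr(ctrl.read_state()["ee_pos"])); d=shot(ctrl,"scene","s36",(180,150,300,240),6.6)
```

```text
t 41.35 tcp [ 0.5125 -0.0904  0.0618] yaw -9.06 F [ 0.1  0.  -0.8] op 0.329
[-0.1291 -0.0913]
```

View pics/s36.png

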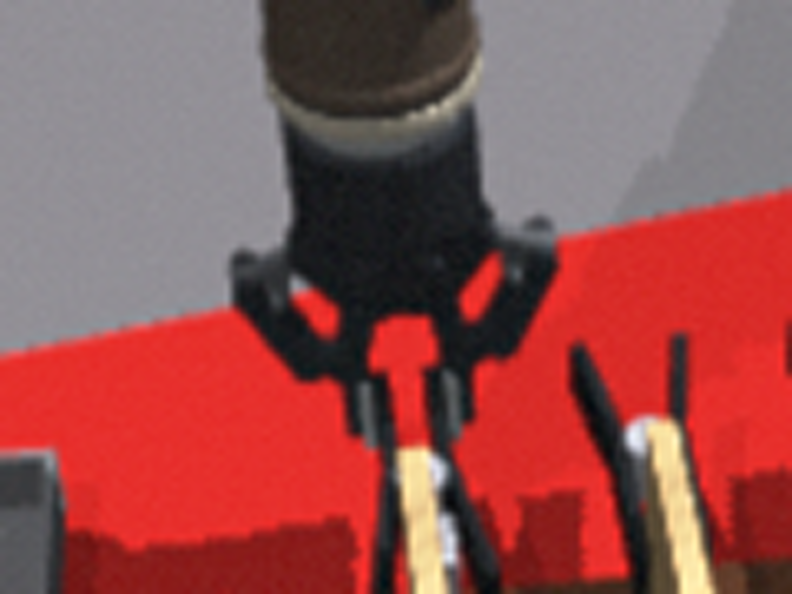

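Request:
step_arm(
  motion=[
    [0, 0, 0, 0, 0.65],
    [0, 0, 0, 0, 0.6],
    [0, 0, 0, 0, 0.55],
    [0, 0, 0, 0, 0.5],
    [0, 0, 0, 0, 0.45],
    [0, 0, 0, 0, 0.38],
    [0, 0, 0, 0, 0.3],
    [0, 0, 0, 0, 0.25],
  ],
)

```text
time: 42.2
ee_pos: [0.5122, -0.0903, 0.0618]
orientation: [0.246, 3.096, 0.025]
contact_force: [-0.7, -0.6, -0.2]
opening: 0.751
```

Request:
step_arm(
  motion=[
    [0, 0, 30, 0, 0.25],
    [0, 0, 70, 0, 0.2],
    [0, 0, 110, 0, 0.1],
    [-45, 0, 130, 0, 0.1],
    [-90, 0, 140, 0, 0.1],
    [-120, 0, 140, 0, 0.1],
    [-120, 0, 140, 0, 0.1],
    [-120, 0, 140, 0, 0.1],
  ],
)

```text
time: 43.0
ee_pos: [0.3926, -0.0901, 0.2024]
orientation: [0.245, 3.094, 0.026]
contact_force: [0.9, 0.3, -0.2]
opening: 0.899
```

Run:
```python
from plant import ctrl
from h import *
st(ctrl); d=shot(ctrl,"scene","s37",(200,140,360,260),5);c=shot(ctrl,"wrist","w37");t=shot(ctrl,"top","t37",(220,110,360,215),5.7);shot(ctrl,"scene","s37f")
```

```text
t 43.0 tcp [ 0.3926 -0.0901  0.2024] yaw -9.05 F [ 0.9  0.3 -0.2] op 0.899
```

View pics/s37.png

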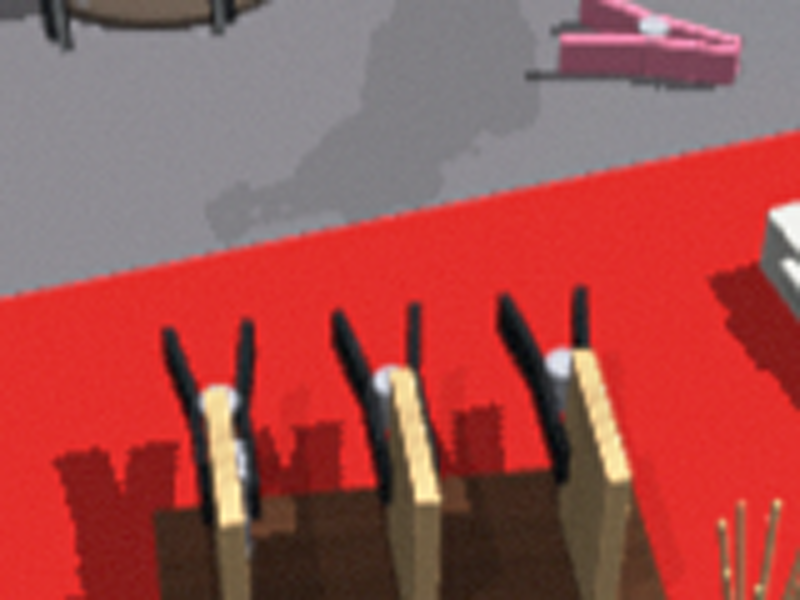

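View pics/w37.png

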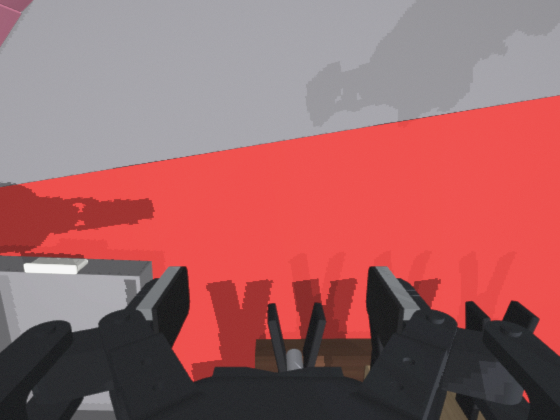

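View pics/t37.png

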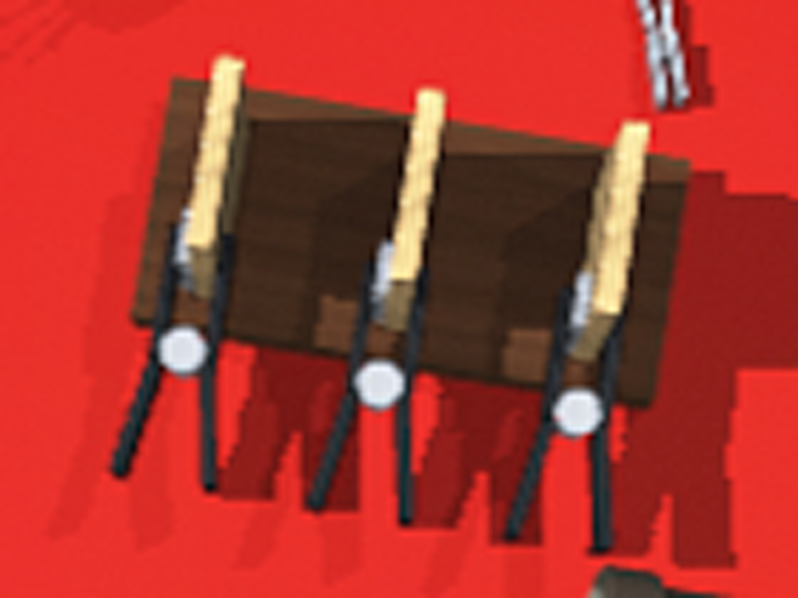

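View pics/s37f.png

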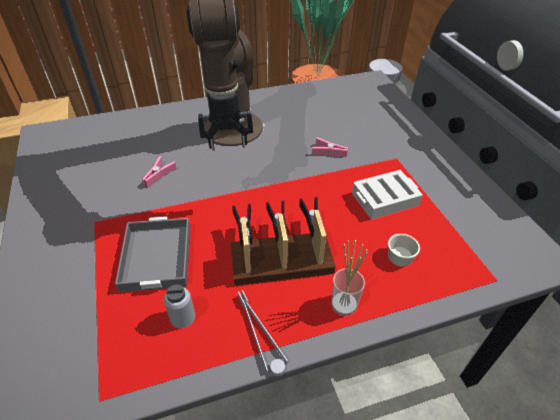

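Run:
```python
from plant import ctrl
from h import *
st(ctrl)
t=ctrl.capture("top");d=ctrl.capture("scene")
for n,q in dict(b1=[(202,243),(229,62)],b2=[(404,280),(432,96)],b3=[(609,312),(635,128)]).items():
    print(n,[inr(back(t,(220+u/5.7,110+v/5.7),.138)).tolist() for u,v in q])
# scene: rear top corners / bottom
for n,p in dict(b1=.095,b2=0,b3=-.095).items():
    for z in (.138,.03):
        w=RK+.045*X_+p*Y_; print(n,z,((proj(d,[*w,z])-[200,140])*4).round(0))
cv2.imwrite("pics/s38.png",cv2.resize(d["image"][140:290,200:400,::-1],None,fx=4,fy=4,interpolation=cv2.INTER_CUBIC))
```

```text
t 43.2 tcp [ 0.3931 -0.0903  0.2017] yaw -9.04 F [-0.3 -0.   0.5] op 0.899
b1 [[-0.0448, 0.0935], [0.0414, 0.0953]]
b2 [[-0.0467, -0.0008], [0.0409, 0.0001]]
b3 [[-0.0461, -0.0961], [0.0413, -0.095]]
b1 0.138 [492. 383.]
b1 0.03 [479. 491.]
b2 0.138 [338. 400.]
b2 0.03 [336. 509.]
b3 0.138 [182. 418.]
b3 0.03 [190. 527.]
```

View pics/s38.png

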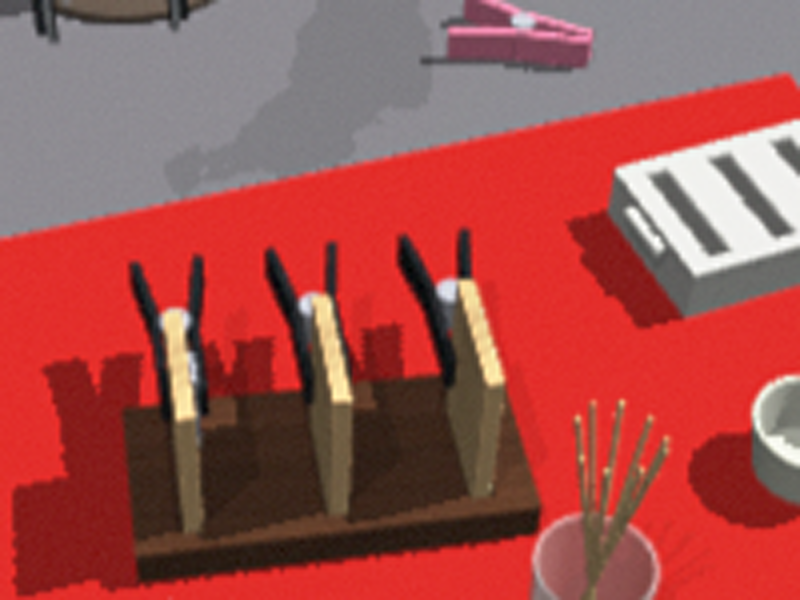

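```bash
python3 -c "
from plant import ctrl
print(ctrl.sign_off())"
```

```text
the job is handed in; nothing more can be done
None
```

I handed the job in at about 43 s of the 208 s allowed. All three cedar boards are in the rack, one per slot, each with one black clip over its front edge and the steel stay. No clip was left over for the tray.

- **Mishap:** the second board caught the stay of slot 2 on its first lowering and turned about 20° in the grip. I set it upright on the mat, regrasped it and put it in slot 2. Pressing it on the mat to straighten it briefly reached 34 N at the wrist.
- **Board positions:** in the last top picture, the board tops were within about 2 mm sideways of their slot lines. Front to back, the readings agreed with seated boards to about 4 mm. The last scene picture showed board heights matching fully seated boards.
- **Clips:** the last pictures showed all three holding without support. I saw no movement, but I could not measure the gripping forces or the arm angles directly.
- **Surroundings:** the ramekin and the shaker look untouched. The arm is withdrawn and touches nothing.

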